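Hardness tester held square on a leaning stone slab

ROBOT

A 6-joint arm with a two-finger parallel gripper is mounted at the origin on the work surface. World frame = base frame: x ahead of the robot, y to its left, z up, the work surface at z = 0. Lengths are in mm, angles in rad, forces in N, time in s.
With the tool pointing down it reaches from about 275 to 775 mm from the base axis. Payload 14.6 kg.
Tool frame: the origin (TCP) lies on the centre line of the jaws, within the pads' length; the fingertips stand tcp_to_tips ahead of it and the grasp point (between the pads) lies 11 mm behind it (tcp_to_tips is the distance from the TCP to the fingertips, in mm); z points along the fingers, y is the direction in which the jaws open and shut (so a half turn about z gives the same grasp; the last joint's range is limited). The gripper opens to 85 mm and grips with 20 to 120 N. Pads are 22 mm wide; open, the fingers measure 114 mm over their backs; the gripper's body (76 mm by 85 mm) begins 54 mm behind the grasp point. The pads swing forward as they close: fully open they stand 13 mm farther back than shut.
Start: joints at [-1.453, 0.263, -0.048, 1.259, 0, 1.415], TCP at [141.444, -505.591, 239.278] pointing down, gripper open.
Joint ranges: [-2.65, 2.65], [-0.89, 1.7], [-1.18, 1.37], [-2.13, 2.11], [-1.35, 1.29], [-3.14, 3.14]. Speed limits (rad/s): [1.89, 1.89, 2.57, 2.79, 3.14, 3.14].

INTERFACE

Orientations are given as a 3x3 rotation matrix whose columns are the frame's x, y, z axes.
In Python, from rig import get_obs, grab_frame, sign_off, search_frame, trace, tcp_to_tips gives the robot as it stands. The module is installed in compiled form; this text tells all that it offers.
- The arm moves only by the tool drive_tool, never from a script. Its argument "increments" is a list of rows, each an object of numbers: "dx", "dy", "dz": the shift along the tool's x, y, z in m; "twist": the turn about the tool's z in degrees. In form: [{"dx": .., "dy": .., "dz": .., "twist": ..}, ...]. A call has 1 to 8 rows; each row is the pose to reach, as a shift and turn from the pose commanded when the call began, along the tool's axes at that moment; what a row does not reach only later rows make up. A row lasts 1/10 s, in which the tool goes at most 50 mm and 8.59 degrees, less where a joint would pass 70% of its speed; a pose out of reach is approached as far as the arm can. A call with a gripper value outside its range is refused whole. "hand" is the gripper's target within -1 to 1 (shut at 1, half-way at 0, fully open at -1), set as the call begins (left out, the last holds). The fingers move at their own pace and stop on an object; "force" is the grip in N (left out, the last holds). Time passes only in rows, so rows that repeat a pose let the fingers close. It gives the time, the measured TCP pose, the force and the opening at its end, in the units of the state.
- get_obs(): the state, without advancing time (a new reading comes with each control period).
- grab_frame(name): name is "scene" or "side" or "wrist"; returns a dict with "frame" (480x640x3 uint8, red, green, blue), "z_map" (480x640 float32, mm along the optical axis (not along the pixel's ray), 0 where there is no reading), "mtx" (3x3 intrinsics, pixels), "extrinsics" (4x4, takes a point from camera to world coordinates). Camera axes: x right, y down, z forward; pixel columns grow to the right and rows downward; lengths in mm; the calibration is good to about 2 mm. A picture is of the moment at which its call begins.
- sign_off(): hands the job in, once; it reports no verdict.
Trained networks look in the newest picture that a camera, given by its name, has taken for a name from the list of things; names that differ only in an ending like _2 or _b are one class to them, and where a whole thing is asked for, a point or a joint stands for the part that bears it (a point fixed in the world has none). Each returns a list of dicts, best first, with "confidence" (0 to 1); they miss things now and then, are a little off and sometimes report something else, mostly with a low value. They report only what shows in the picture. A call takes as long as a camera call. They do not tell look-alikes from the thing itself.
- search_frame(camera, label): "extent" ([left, top, right, bottom] in pixels, round what is visible of it).
- trace(camera, label): "region" (480x640 bool, what is visible of it) and "extent" ([left, top, right, bottom] in pixels, round what is visible of it).
The state is a dict: "time": time; "joint_pos": joint angles; "joint_velocities": joint speeds; "joint_torque": joint torques, N m; "tcp_pos": TCP position; "ee_rot": TCP orientation; "ft_force": force on the tool from outside, world axes, zero at the start; "ft_torque": the same for the moment, N m; "finger_gap": finger opening in mm.
Only numpy, scipy, OpenCV 4.12 (cv2) and the standard library are available. Lean on these libraries where they do the work, as an engineer would, in place of code of your own. Each camera call takes 0.05 s, during which the arm holds its last target.

TASK

Lean the cast stone slab on the tilted rest, ringed face up and ringed end uppermost, its lower edge on the base plate behind the lip and its upper part on the cross bar, and let go of it. Then take the pen hardness tester from its holder and press its tip gently into the pencilled ring, square to the slab's sloping face, until the spring plunger is about half-way in, and finish while still holding it there, steady. Leave the bowl, the bottle and the articulator alone.

Things in the scene. Friction and masses are not known exactly. Their poses are not given: they have to be found in the camera images.
- slab_center (a point): Centre of the loose cast stone slab, a plain off-white plate 100 mm long (its x axis), 44 mm wide (y) and 12 mm thick (z), about 110 g. It starts flat on the table, ringed face (+z) up. Its +x end is the ringed end.
- slab_mark (a point): Centre of the pencilled dark ring (18 mm across, inside 13 mm) on the slab's upper face: 24 mm from the slab's centre towards its +x end, on the centre line, on the surface (6 mm above the centre). Same axes as the slab.
- rest_seat (a point): Seat of the slab's lower edge on the fixed aluminium rest, on top of its base plate (6 mm above the table), centre line. x points level from lip to cross bar, y along the lip. Plate 120 by 80 mm; lip 14 mm above it, 70 mm long, inner face 13 mm before the seat (-x). With its lower bottom edge here the slab slopes 30 degrees, its centre 40.3 mm behind (+x) and 30.2 mm above the seat.
- rest_bar (a point): Middle of the rest's round steel cross bar, on its axis: 75.2 mm behind (+x) and 37.7 mm above the seat. The bar is 10 mm thick and 60 mm long along y, and stands on a web 30 mm wide. Same axes as the seat. The slab's underside rests on it near the slab's upper end.
- probe_grip (a point): Centre of the grip of the pen hardness tester: a grey square-sided grip, 24 by 24 mm (x and y) and 60 mm tall (z), faces along its x and y axes. The tester (about 100 g) stands upright, tip down (-z). A steel flange 32 mm across, underside 35 mm below this centre, rests on the holder; below it is a nose tube 14 mm thick and 35 mm long.
- probe_tip (a point): The rounded end of the tester's spring plunger (6 mm thick), on the tester's axis, 84 mm below the centre of the grip when the plunger is out; it stands 14 mm proud of the nose tube and slides into it. z points up the tester's axis, towards the grip.
- plunger (a joint): How far the plunger is pushed in: 0 is fully out, 0.010 m is fully in. Its spring resists with 0.5 N when it starts to move and 0.4 N more for each mm, about 2.5 N half-way.
- holder: Fixed pale wooden block, 54 by 54 mm and 60 mm tall, with a square well 22 mm wide in which the tester's nose hangs; origin at the centre of its underside. Lift the tester straight up by 50 mm or more to clear it.
- mixbowl: Green mixing bowl, 110 mm across and 60 mm tall, to be left alone; origin at the centre of its underside.
- wash: White bottle, 56 mm across and 120 mm tall, to be left alone; origin at the centre of its underside.
- articulator: Blue dental articulator with plaster casts, about 105 by 100 mm and 124 mm tall, to be left alone; origin at the centre of its underside.
Mind the look-alikes: they are no part of the job. There is more than one size of the part that bears slab_center; the job needs the smallest.

How it is judged:
By the outcome, as a careful person would: the job done as asked, in the order asked, and still so for the second after the job is handed in, while the arm keeps its last pose, push and grip.
It also fails if it takes over 58 s, if anything falls off the work surface, if the arm or the gripper's body presses on something with over 40 N, if the wrist force passes 120 N, or if a joint passes its speed limit or range.

## Working session

There is one attempt and no reset: what is moved stays moved. The work goes in short steps, Python scripts to look and compute and a tool call to move; the robot and the scene stay as the last step left them, time stands still between calls to the robot, and variables do not carry over. Pictures are saved under pics/ and viewed, and the job is handed in when it is done.

Besides the shell and the picture viewer there is one more tool, called after "Call:" by a JSON object that holds its "method" and its "body". drive_tool: Moves the arm, as the interface text tells. Its arguments: {"type":"object","properties":{"increments":{"type":"array","items":{"type":"object","properties":{"dx":{"type":"number"},"dy":{"type":"number"},"dz":{"type":"number"},"twist":{"type":"number"}}}},"hand":{"type":"number"},"force":{"type":"number"}},"required":["increments"]}

```bash
mkdir -p pics; cat > h.py <<'E'
import numpy as np, cv2
from rig import *
np.set_printoptions(precision=2,suppress=True)
def snap(n,f):
    d=grab_frame(n); cv2.imwrite(f'pics/{f}.png',cv2.cvtColor(d['frame'],cv2.COLOR_RGB2BGR)); np.savez(f'/tmp/{f}.npz',**d); return d
def pts(d):
    z=d['z_map'].astype(float);K=d['mtx'];v,u=np.mgrid[:480,:640]
    P=np.stack([(u-K[0,2])/K[0,0]*z,(v-K[1,2])/K[1,1]*z,z],-1)
    E=d['extrinsics'];W=P@E[:3,:3].T+E[:3,3];W[z<=0]=np.nan;return W
E
python3 - <<'E'
from h import *
o=get_obs();print({k:np.array(v) for k,v in o.items()});print(tcp_to_tips)
for c in ('scene','side','wrist'):
    d=snap(c,c+'0');print(c,d['extrinsics'],d['mtx'][0])
    for l in ('slab_center','rest_seat','rest_bar','probe_grip','holder','mixbowl','wash','articulator'):
        print(l,[(np.round(r['extent']).tolist(),round(r['confidence'],2)) for r in search_frame(c,l)])
E
```

```text
{'time': array(0.), 'joint_pos': array([-1.45,  0.26, -0.05,  1.26,  0.  ,  1.42]), 'joint_velocities': array([ 0.,  0., -0.,  0.,  0.,  0.]), 'joint_torque': array([ -0.  , -63.76,  38.46,   0.01,  -0.  ,  -0.  ]), 'tcp_pos': array([ 141.4 , -505.31,  238.81]), 'ee_rot': array([[ 0.96,  0.27, -0.  ],
       [ 0.27, -0.96,  0.  ],
       [ 0.  , -0.  , -1.  ]]), 'ft_force': array([ 0.13,  0.09, -0.51]), 'ft_torque': array([0.01, 0.01, 0.04]), 'finger_gap': array(85.78)}
8.0
scene [[   0.23    0.73   -0.65 1337.59]
 [   0.97   -0.17    0.15 -216.31]
 [  -0.     -0.66   -0.75  981.06]
 [   0.      0.      0.      1.  ]] [549.84   0.   319.01]
slab_center [([146.0, 239.0, 207.0, 272.0], 0.96), ([222.0, 240.0, 254.0, 280.0], 0.92), ([199.0, 194.0, 253.0, 223.0], 0.86)]
rest_seat [([299.0, 229.0, 348.0, 272.0], 0.76)]
rest_bar [([295.0, 223.0, 350.0, 275.0], 0.86)]
probe_grip [([426.0, 184.0, 447.0, 215.0], 0.89)]
holder [([413.0, 203.0, 452.0, 236.0], 0.82)]
mixbowl [([351.0, 293.0, 409.0, 342.0], 0.59)]
wash [([206.0, 290.0, 240.0, 344.0], 0.75)]
articulator [([443.0, 230.0, 512.0, 308.
[... 361 characters left out ...]
.0, 148.0, 290.0, 181.0], 0.68)]
rest_bar [([265.0, 243.0, 344.0, 302.0], 0.78)]
probe_grip [([282.0, 148.0, 288.0, 179.0], 0.96), ([264.0, 244.0, 345.0, 302.0], 0.36)]
holder [([265.0, 169.0, 297.0, 206.0], 0.88)]
mixbowl [([394.0, 209.0, 452.0, 255.0], 0.74), ([264.0, 241.0, 344.0, 305.0], 0.27)]
wash [([419.0, 318.0, 464.0, 395.0], 0.75), ([267.0, 169.0, 300.0, 209.0], 0.22)]
articulator [([344.0, 134.0, 394.0, 200.0], 0.57)]
wrist [[   0.27   -0.91   -0.31  221.56]
 [  -0.96   -0.25   -0.09 -483.59]
 [   0.      0.32   -0.95  373.9 ]
 [   0.      0.      0.      1.  ]] [362.07   0.   320.15]
slab_center []
rest_seat []
rest_bar []
probe_grip []
holder []
mixbowl []
wash []
articulator []
```

View pics/scene0.png

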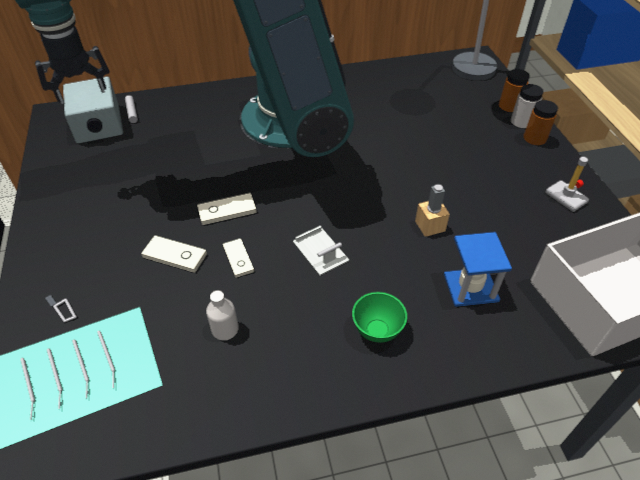

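View pics/side0.png

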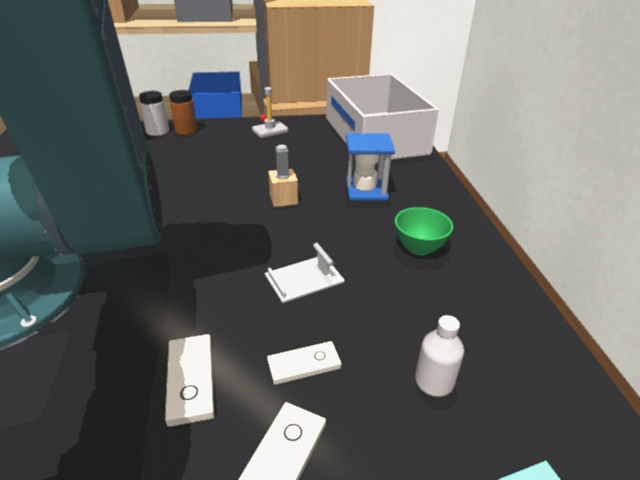

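View pics/wrist0.png

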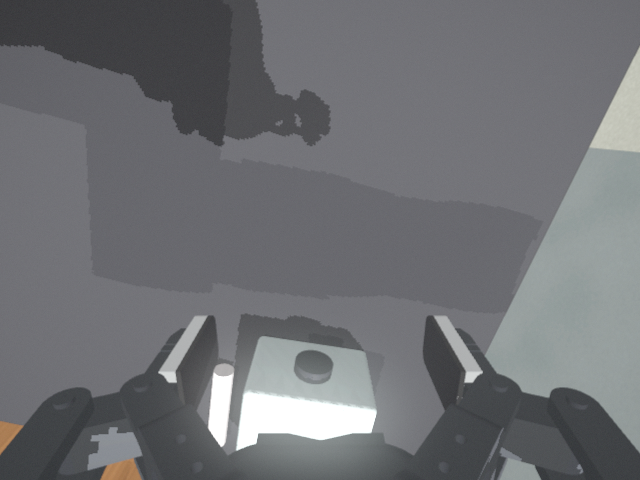

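The scene view shows three slabs. The small one is at about (238,258) with its ring at (241,264). The rest is at (321,250), with its bar at (328,252), and the tester in its holder is at (434,208). The side view agrees. Next I'll measure these.

```bash
cat > m.py <<'E'
from h import *
D={}
for c in ('scene','side'):
    d=grab_frame(c);W=pts(d);D[c]=(d,W)
    for l in ('slab_center','rest_seat','probe_grip','holder','mixbowl','wash','articulator'):
        for r in trace(c,l):
            if r['confidence']<.5: continue
            m=cv2.erode(r['region'].astype(np.uint8),np.ones((2,2)))>0
            p=W[m];p=p[~np.isnan(p[:,0])]
            zt=np.percentile(p[:,2],95)
            print(c,l,np.round(r['confidence'],2),np.round(r['extent']),'n',len(p),'min',np.percentile(p,3,axis=0),'max',np.percentile(p,97,axis=0))
            if l in('slab_center','probe_grip','holder'):
                q=p[p[:,2]>zt-4] if l!='probe_grip' else p
                b=cv2.minAreaRect(q[:,:2].astype(np.float32));print('    top',zt,b)
E
python3 m.py
```

```text
scene slab_center 0.94 [145. 238. 206. 273.] n 1347 min [ 423.49 -418.22    3.28] max [ 517.14 -297.21   20.22]
    top 19.738200938626484 ((465.966796875, -358.9064636230469), (133.1263885498047, 60.322265625), 57.0262565612793)
scene slab_center 0.59 [223. 239. 256. 280.] n 689 min [ 462.32 -240.19    3.24] max [ 557.27 -193.14   15.66]
    top 15.3499651939115 ((508.91619873046875, -216.98208618164062), (100.51675415039062, 43.132076263427734), 9.648207664489746)
scene slab_center 0.56 [200. 196. 257. 226.] n 1028 min [ 322.06 -284.39    5.81] max [ 378.87 -160.83   20.36]
    top 19.96460549437961 ((350.0287780761719, -222.94326782226562), (60.600921630859375, 132.01148986816406), 3.9823031425476074)
scene rest_seat 0.77 [295. 228. 350. 274.] n 1367 min [475.   -69.97   2.7 ] max [586.68  15.71  47.72]
scene probe_grip 0.54 [430. 183. 443. 211.] n 282 min [509.14 237.56  64.44] max [524.76 260.64 130.32]
    top 129.2877483129797 ((477.6471862792969, 285.3284912109375), (25.940834045410156, 131.21131896972656), 46.5452766418457)
scene holder 0.79 [411. 204. 452. 236.] n 717 min [
[... 1372 characters left out ...]
81  61.49] max [524.24 254.99 129.87]
    top 129.26253064268198 ((517.9161987304688, 371.31365966796875), (282.4143371582031, 34.579246520996094), 86.19644165039062)
side holder 0.56 [266. 168. 298. 209.] n 731 min [486.16 218.27   3.96] max [539.46 253.88  61.71]
    top 61.45084123195829 ((511.815185546875, 244.80996704101562), (52.78445816040039, 52.6943473815918), 5.540626525878906)
side mixbowl 0.65 [396. 208. 451. 255.] n 1926 min [719.45 -15.21  11.99] max [812.59  84.49  60.54]
side wash 0.84 [418. 316. 467. 397.] n 2665 min [ 662.33 -299.22    6.86] max [ 708.94 -265.59  120.33]
side articulator 0.73 [343. 135. 396. 202.] n 2753 min [663.44 219.2    2.94] max [751.23 307.78 125.87]
```

```bash
cat > m2.py <<'E'
from h import *
for c in ('scene0','side0'):
    W=pts(dict(np.load(f'/tmp/{c}.npz')));F=np.load(f'/tmp/{c}.npz')['frame']
    s=(W[...,0]>450)&(W[...,0]<610)&(W[...,1]>-105)&(W[...,1]<45)
    for a,b,n in ((4.5,9,'plate'),(14,22,'lip'),(38,60,'bar')):
        m=s&(W[...,2]>a)&(W[...,2]<b)
        if n=='plate': m&=F.min(-1)>80
        if n=='lip': m&=W[...,0]<520
        p=W[m];print(c,n,len(p),p.mean(0),cv2.minAreaRect(p[:,:2].astype(np.float32)),np.linalg.svd(p[:,:2]-p[:,:2].mean(0),full_matrices=False)[2][0])
    # ring
    s=(np.hypot(W[...,0]-532,W[...,1]+215)<25)&(W[...,2]>9)
    br=F.sum(-1); m=s&(br<300); p=W[m]; print('ring',len(p),p.mean(0), br[s].min(), np.median(br[s]))
    # grip of tester
    s=(np.hypot(W[...,0]-513,W[...,1]-247)<30)&(W[...,2]>70)
    p=W[s];print('tester',len(p),np.percentile(p,[2,50,98],axis=0))
    for zz in (80,90,100,110,120,128):
        q=p[abs(p[:,2]-zz)<5];print(zz,len(q),q.min(0),q.max(0))
E
python3 m2.py
python3 - <<'E'
import cv2
a=cv2.imread('pics/scene0.png');b=cv2.imread('pics/side0.png')
import numpy as np
L=[cv2.resize(a[215:285,280:360],(400,300),interpolation=4),cv2.resize(a[175:240,395:475],(400,300),interpolation=4),cv2.resize(b[235:310,260:350],(400,300),interpolation=4),cv2.resize(b[140:212,250:330],(400,300),interpolation=4)]
cv2.imwrite('pics/crop0.png',np.vstack([np.hstack(L[:2]),np.hstack(L[2:])]))
E
```

```text
scene0 plate 808 [530.45 -28.94   6.64] ((523.529296875, -27.020545959472656), (131.21963500976562, 85.07376098632812), 19.31883430480957) [0.95 0.31]
scene0 lip 77 [478.48 -45.01  18.27] ((477.2719421386719, -44.68341064453125), (8.772233009338379, 71.08153533935547), 18.378509521484375) [ 0.33 -0.94]
scene0 bar 126 [565.19 -15.77  46.46] ((563.9047241210938, -15.581306457519531), (11.13111686706543, 60.56995391845703), 18.026575088500977) [-0.32  0.95]
ring 0 [nan nan nan] 337 744.0
tester 318 [[500.54 236.79  71.72]
 [519.67 245.03 106.47]
 [525.1  261.04 131.21]]
80 45 [499.44 236.55  75.09] [526.34 261.06  84.72]
90 42 [500.5  236.79  85.05] [525.84 261.08  94.97]
100 46 [500.46 237.16  95.24] [525.79 262.12 104.59]
110 47 [497.45 236.23 105.17] [524.6  262.58 114.77]
120 56 [497.64 236.29 115.13] [526.44 261.31 124.99]
128 83 [497.64 236.02 123.16] [526.44 261.31 132.39]
side0 plate 1654 [527.1  -34.53   6.59] ((528.7203369140625, -29.66698455810547), (120.69931030273438, 83.05126190185547), 18.253807067871094) [-0.99 -0.14]
side0 lip 112 [478.6  -49.35  18.4 ] ((478.0048522949
[... 152 characters left out ...]
25, -16.840579986572266), (10.397224426269531, 63.19673538208008), 20.12045669555664) [ 0.34 -0.94]
ring 0 [nan nan nan] 463 739.0
tester 349 [[499.95 234.16  70.69]
 [511.43 237.91 103.89]
 [523.98 256.55 130.49]]
80 47 [499.5  233.69  75.04] [524.56 258.76  83.48]
90 53 [499.61 233.45  85.05] [524.56 256.5   94.88]
100 54 [499.82 234.28  95.06] [522.91 251.26 104.94]
110 46 [500.02 234.92 105.13] [522.97 245.94 114.97]
120 58 [500.21 233.22 115.22] [524.08 261.94 124.93]
128 79 [500.24 231.34 123.04] [524.08 261.94 131.58]m2.py:12: RuntimeWarning: Mean of empty slice.
  br=F.sum(-1); m=s&(br<300); p=W[m]; print('ring',len(p),p.mean(0), br[s].min(), np.median(br[s]))
  ret = um.true_divide(
```

View pics/crop0.png

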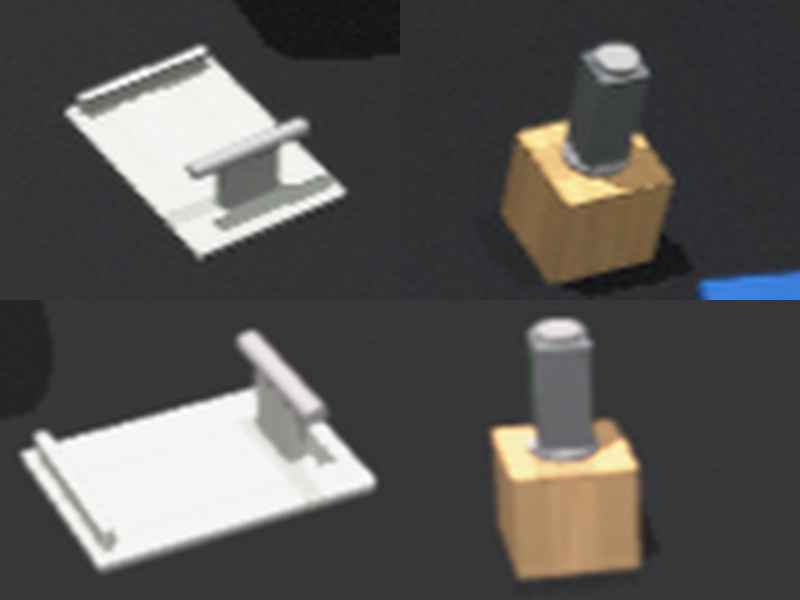

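```bash
cat > go.py <<'E'
import sys
from h import *
# usage: go.py x y z yawdeg ; prints tool-frame delta (m) & twist
def delta(t,yaw=None):
    o=get_obs();R=np.array(o['ee_rot']);p=np.array(o['tcp_pos'])
    d=R.T@(np.array(t)-p)/1000
    cy=np.degrees(np.arctan2(R[1,0],R[0,0]))
    tw=None if yaw is None else -(((yaw-cy)+180)%360-180)
    print('t',np.round(o['time'],2),'pos',p,'yaw',round(cy,2),'tilt z',R[:,2],'F',np.array(o['ft_force']),'gap',o['finger_gap'])
    print('d',np.round(d,4),'twist',tw, 'q',np.array(o['joint_pos']))
if __name__=='__main__':
    a=list(map(float,sys.argv[1:]));delta(a[:3],a[3] if len(a)>3 else None)
E
python3 go.py 508 -219 120 189.5
```

```text
t 2.15 pos [ 141.45 -505.59  239.27] yaw 15.63 tilt z [ 0.  0. -1.] F [-0.5  -0.28 -0.75] gap 85.20806995685543
d [ 0.43 -0.18  0.12] twist -173.8711022593768 q [-1.45  0.26 -0.05  1.26  0.    1.42]
```

Call:
{"method": "drive_tool", "body": {"increments": [{"dx":0.03,"dy":-0.0125,"dz":0,"twist":-8.5},{"dx":0.06,"dy":-0.025,"dz":0,"twist":-17},{"dx":0.09,"dy":-0.0375,"dz":0,"twist":-25.5},{"dx":0.12,"dy":-0.05,"dz":0,"twist":-34},{"dx":0.15,"dy":-0.0625,"dz":0,"twist":-42.5},{"dx":0.18,"dy":-0.075,"dz":0.01,"twist":-51},{"dx":0.21,"dy":-0.0875,"dz":0.02,"twist":-59},{"dx":0.24,"dy":-0.1,"dz":0.03,"twist":-67}], "hand": -1, "force": 20}}

```text
time: 2.95
tcp_pos: [346.6, -343.7, 209.1]
ee_rot: [[0.123, 0.992, 0.0], [0.992, -0.123, -0.0], [-0.0, 0.0, -1.0]]
ft_force: [-0.1, -0.7, -0.9]
finger_gap: 85.6
```

```bash
python3 go.py 508 -219 100 189.5
```

```text
t 2.95 pos [ 346.58 -343.72  209.05] yaw 82.96 tilt z [ 0. -0. -1.] F [-0.05 -0.7  -0.92] gap 85.62329840291618
d [0.14 0.14 0.11] twist -106.54220588083035 q [-0.95  0.21 -0.2   1.16  0.    0.75]
```

Call:
{"method": "drive_tool", "body": {"increments": [{"dx":0.018,"dy":0.018,"dz":0.01,"twist":-8.5},{"dx":0.036,"dy":0.036,"dz":0.02,"twist":-17},{"dx":0.054,"dy":0.054,"dz":0.035,"twist":-25.5},{"dx":0.072,"dy":0.072,"dz":0.05,"twist":-34},{"dx":0.09,"dy":0.09,"dz":0.065,"twist":-42.5},{"dx":0.108,"dy":0.108,"dz":0.08,"twist":-51},{"dx":0.126,"dy":0.124,"dz":0.095,"twist":-59.5},{"dx":0.14,"dy":0.138,"dz":0.109,"twist":-68}]}}

```text
time: 3.75
tcp_pos: [501.3, -222.5, 99.6]
ee_rot: [[-0.875, 0.485, -0.0], [0.485, 0.875, 0.0], [0.0, 0.0, -1.0]]
ft_force: [-0.3, 0.3, 0.3]
finger_gap: 85.6
```

```bash
python3 go.py 508 -219 100 189.5
```

```text
t 3.75 pos [ 501.26 -222.48   99.58] yaw 151.01 tilt z [-0.  0. -1.] F [-0.32  0.25  0.27] gap 85.59406097730802
d [-0.    0.01 -0.  ] twist -38.490276697489946 q [-0.57  0.38 -0.27  0.92  0.   -0.06]
```

Call:
{"method": "drive_tool", "body": {"increments": [{"dx":-0.002,"dy":0.003,"dz":0,"twist":-8},{"dx":-0.004,"dy":0.006,"dz":0.01,"twist":-16},{"dx":-0.004,"dy":0.006,"dz":0.02,"twist":-24},{"dx":-0.004,"dy":0.006,"dz":0.03,"twist":-32},{"dx":-0.004,"dy":0.006,"dz":0.04,"twist":-38.5},{"dx":-0.004,"dy":0.006,"dz":0.04,"twist":-38.5}]}}

```text
time: 4.35
tcp_pos: [506.3, -219.9, 59.3]
ee_rot: [[-0.987, -0.16, -0.002], [-0.16, 0.987, 0.001], [0.001, 0.001, -1.0]]
ft_force: [-0.5, -0.5, 0.2]
finger_gap: 85.4
```

```bash
sed -i 's/np.round(d,4)/[round(float(v),4) for v in d]/' go.py; python3 go.py 508 -219 7 189.5; python3 - <<'E'
from h import *
d=snap('wrist','w1');W=pts(d);F=d['frame']
m=(W[...,2]>6)&(W[...,2]<18)&(F.min(-1)>120)&(np.hypot(W[...,0]-508,W[...,1]+219)<70)
p=W[m];print(len(p),cv2.minAreaRect(p[:,:2].astype(np.float32)),np.median(p[:,2]))
E
```

```text
t 4.35 pos [ 506.32 -219.87   59.27] yaw -170.77 tilt z [-0.  0. -1.] F [-0.47 -0.47  0.19] gap 85.44556126146377
d [-0.0019, 0.0005, 0.0523] twist -0.26695724646572216 q [-0.56  0.43 -0.32  0.83 -0.   -0.72]
12867 ((507.4847106933594, -218.70843505859375), (100.1959457397461, 43.86228942871094), 9.436101913452148) 11.903414746495315
```

View pics/w1.png

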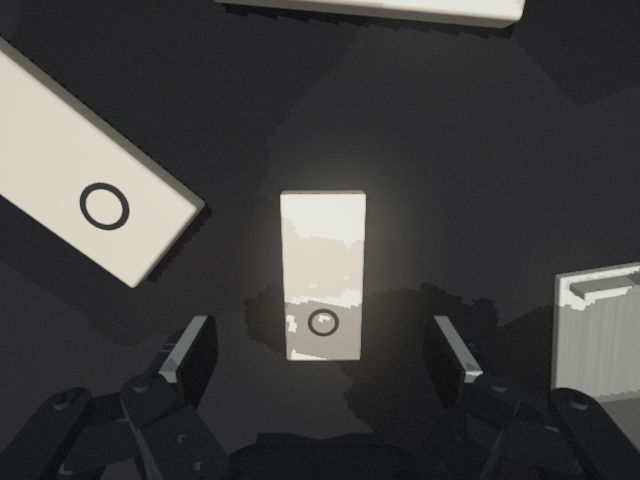

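The wrist view shows the small slab centred at about (323,275), with its ring at (323,322). The big slab is at the left and clear of the fingers. I'll go down and grip it.

Call:
{"method": "drive_tool", "body": {"increments": [{"dx":-0.001,"dy":0.0005,"dz":0.02},{"dx":-0.0012,"dy":0.0007,"dz":0.038},{"dx":-0.0012,"dy":0.0007,"dz":0.048},{"dx":-0.0012,"dy":0.0007,"dz":0.052},{"dx":-0.0012,"dy":0.0007,"dz":0.052}]}}

```text
invalid input
```

Call:
{"method": "drive_tool", "body": {"increments": [{"dz":0},{"dz":0},{"dz":0},{"dz":0},{"dz":0},{"dz":0},{"dz":0}], "hand": 1, "force": 25}}

```text
invalid input
```

Call:
{"method": "drive_tool", "body": {"increments": [{"dx":-0.001,"dy":0.0005,"dz":0.02,"twist":0},{"dx":-0.0012,"dy":0.0007,"dz":0.038,"twist":0},{"dx":-0.0012,"dy":0.0007,"dz":0.048,"twist":0},{"dx":-0.0012,"dy":0.0007,"dz":0.052,"twist":0},{"dx":-0.0012,"dy":0.0007,"dz":0.052,"twist":0}]}}

```text
time: 4.9
tcp_pos: [508.0, -219.4, 8.4]
ee_rot: [[-0.988, -0.158, -0.0], [-0.158, 0.988, 0.0], [0.0, 0.0, -1.0]]
ft_force: [-0.1, 0.1, 0.2]
finger_gap: 85.6
```

Call:
{"method": "drive_tool", "body": {"increments": [{"dx":0,"dy":0,"dz":0,"twist":0},{"dx":0,"dy":0,"dz":0,"twist":0},{"dx":0,"dy":0,"dz":0,"twist":0},{"dx":0,"dy":0,"dz":0,"twist":0},{"dx":0,"dy":0,"dz":0,"twist":0},{"dx":0,"dy":0,"dz":0,"twist":0},{"dx":0,"dy":0,"dz":0,"twist":0}], "hand": 1, "force": 25}}

```text
time: 5.6
tcp_pos: [508.2, -219.5, 8.9]
ee_rot: [[-0.987, -0.159, 0.001], [-0.159, 0.987, -0.001], [-0.001, -0.001, -1.0]]
ft_force: [-0.9, 0.7, 5.7]
finger_gap: 43.0
```

Call:
{"method": "drive_tool", "body": {"increments": [{"dx":0,"dy":0,"dz":-0.015,"twist":0},{"dx":0,"dy":0,"dz":-0.035,"twist":0},{"dx":0,"dy":0,"dz":-0.055,"twist":0},{"dx":0,"dy":0,"dz":-0.075,"twist":0},{"dx":0,"dy":0,"dz":-0.09,"twist":0},{"dx":0,"dy":0,"dz":-0.09,"twist":0}]}}

```text
time: 6.2
tcp_pos: [508.8, -219.9, 100.1]
ee_rot: [[-0.987, -0.159, 0.003], [-0.159, 0.987, -0.002], [-0.002, -0.002, -1.0]]
ft_force: [0.9, -0.5, -0.9]
finger_gap: 43.2
```

```bash
python3 go.py 531 -28 90 198.4
```

```text
t 6.2 pos [ 508.83 -219.9   100.11] yaw -170.88 tilt z [ 0. -0. -1.] F [ 0.89 -0.54 -0.89] gap 43.15354103705257
d [-0.0523, 0.186, 0.0098] twist -9.276928245057434 q [-0.55  0.39 -0.25  0.93 -0.   -0.71]
```

Call:
{"method": "drive_tool", "body": {"increments": [{"dx":-0.006,"dy":0.02,"dz":0,"twist":-1},{"dx":-0.014,"dy":0.05,"dz":0,"twist":-2.5},{"dx":-0.024,"dy":0.085,"dz":0,"twist":-4},{"dx":-0.034,"dy":0.12,"dz":0,"twist":-6},{"dx":-0.043,"dy":0.15,"dz":0.003,"twist":-8},{"dx":-0.049,"dy":0.172,"dz":0.006,"twist":-9.3},{"dx":-0.0523,"dy":0.186,"dz":0.01,"twist":-9.3},{"dx":-0.0523,"dy":0.186,"dz":0.01,"twist":-9.3}]}}

```text
time: 7.0
tcp_pos: [529.5, -26.1, 87.2]
ee_rot: [[-0.948, -0.317, -0.001], [-0.317, 0.948, 0.0], [0.001, 0.001, -1.0]]
ft_force: [-0.0, -0.9, -1.3]
finger_gap: 43.2
```

```bash
python3 go.py 531 -28 60 198.4; python3 - <<'E'
from h import *
for c in('wrist','side','scene'): snap(c,c[0]+'2')
a=cv2.imread('pics/s2.png')
E
python3 - <<'E'
import numpy as np,cv2,sys
sys.path.insert(0,'.')
from h import pts
L=[]
for n in ('scene','side'): pass
E
python3 - <<'E'
from h import *
d=dict(np.load('/tmp/w2.npz'));W=pts(d)
E
ls pics
```

```text
t 7.0 pos [529.52 -26.05  87.23] yaw -161.51 tilt z [-0.  0. -1.] F [-0.02 -0.91 -1.33] gap 43.17163878576446
d [-0.0008, -0.0023, 0.0272] twist 0.08730281416933394 q [-0.2   0.37 -0.33  0.88  0.   -0.53]
crop0.png
s2.png
scene0.png
side0.png
w1.png
w2.png
wrist0.png
```

View pics/w2.png

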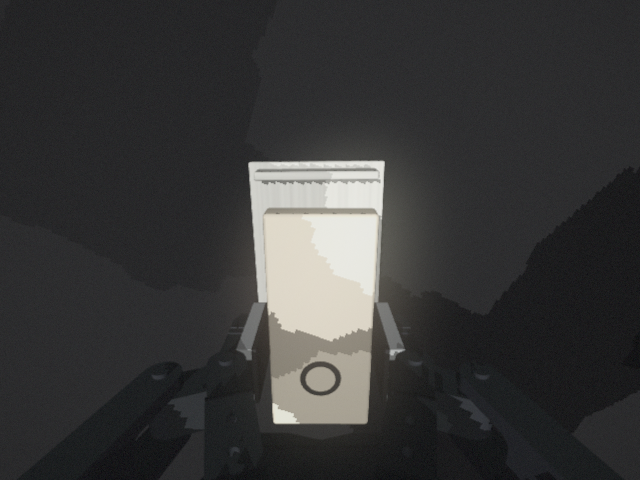

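View pics/s2.png

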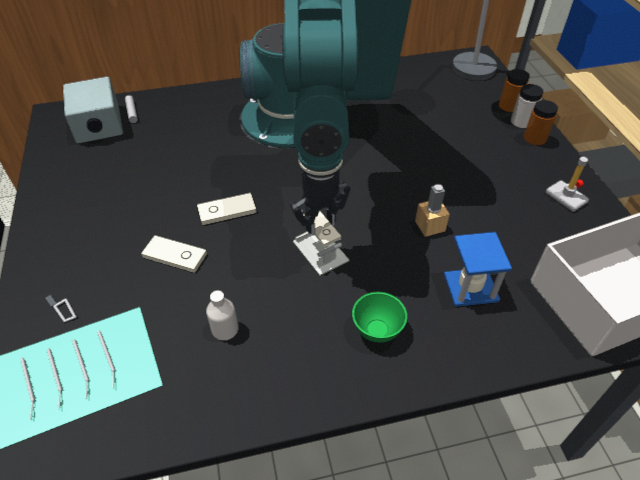

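The wrist view shows the slab level in the jaws, with its ring at (321,378). The rest is below it and the lip is at (318,175). I'll check the alignment against the lip in this same image.

```bash
python3 - <<'E'
from h import *
d=dict(np.load('/tmp/w2.npz'));W=pts(d);F=d['frame']
a=np.radians(18.4);r=np.array([np.cos(a),np.sin(a)]);t=np.array([-r[1],r[0]])
P=W[...,:2];X=P@r;Y=P@t;Z=W[...,2]
tc=np.array([529.52,-26.05]);print('tcp',tc@r,tc@t)
bright=F.min(-1)>110
for n,m in (('lip',(Z>14)&(Z<25)),('plate',(Z>3)&(Z<9)&bright),('slab',(Z>70)&(Z<100)&bright)):
    if n!='slab': m=m&(abs(X-tc@r)<80)&(abs(Y-tc@t)<60)
    p=P[m];print(n,m.sum(),'X',np.percentile(X[m],[1,50,99]),'Y',np.percentile(Y[m],[1,50,99]),'Z',np.percentile(Z[m],[5,50,95]),cv2.minAreaRect(p.astype(np.float32)))
    if n=='slab':
        A=np.c_[X[m],Y[m],np.ones(m.sum())];print('plane',np.linalg.lstsq(A,Z[m],rcond=None)[0])
E
```

```text
tcp 494.22616827352175 -191.86069814756883
lip 1225 X [436.44 438.77 441.6 ] Y [-228.68 -194.77 -160.69] Z [16.31 18.7  19.87] ((478.22271728515625, -46.06570816040039), (5.312322616577148, 69.87899780273438), 18.883800506591797)
plate 6106 X [432.91 452.11 520.48] Y [-233.81 -199.05 -154.66] Z [4.81 5.93 7.03] ((515.5276489257812, -33.17460632324219), (92.12648010253906, 80.10620880126953), 19.073747634887695)
slab 22482 X [443.65 483.02 541.73] Y [-214.13 -192.42 -170.51] Z [89.06 90.21 91.21] ((529.2372436523438, -26.68856430053711), (100.85533142089844, 55.808624267578125), 18.453792572021484)
plane [ 0.    0.   88.02]
```

Call:
{"method": "drive_tool", "body": {"increments": [{"dx":-0.0015,"dy":-0.0023,"dz":0.005,"twist":-0.2},{"dx":-0.0015,"dy":-0.0023,"dz":0.012,"twist":-0.2},{"dx":-0.0015,"dy":-0.0023,"dz":0.02,"twist":-0.2},{"dx":-0.0015,"dy":-0.0023,"dz":0.026,"twist":-0.2},{"dx":-0.0015,"dy":-0.0023,"dz":0.028,"twist":-0.2}], "force": 20}}

```text
time: 7.65
tcp_pos: [531.7, -29.1, 59.3]
ee_rot: [[-0.948, -0.319, -0.001], [-0.319, 0.948, 0.0], [0.001, 0.001, -1.0]]
ft_force: [0.4, -0.3, -0.3]
finger_gap: 43.2
```

Call:
{"method": "drive_tool", "body": {"increments": [{"dx":0,"dy":0,"dz":0.001,"twist":0},{"dx":0,"dy":0,"dz":0.002,"twist":0},{"dx":0,"dy":0,"dz":0.003,"twist":0},{"dx":0,"dy":0,"dz":0.004,"twist":0},{"dx":0,"dy":0,"dz":0.005,"twist":0},{"dx":0,"dy":0,"dz":0.006,"twist":0},{"dx":0,"dy":0,"dz":0.007,"twist":0}]}}

```text
time: 8.35
tcp_pos: [532.0, -29.3, 53.6]
ee_rot: [[-0.948, -0.319, -0.0], [-0.319, 0.948, -0.001], [0.0, -0.001, -1.0]]
ft_force: [-4.7, -2.1, 6.9]
finger_gap: 43.1
```

```bash
python3 go.py 531 -28 60 198.4; python3 - <<'E'
from h import *
snap('wrist','w3');d=snap('side','sd3')
cv2.imwrite('pics/sd3c.png',cv2.resize(cv2.imread('pics/sd3.png')[200:330,230:390],(800,600),interpolation=4))
E
```

```text
t 8.35 pos [532.02 -29.28  53.62] yaw -161.38 tilt z [-0. -0. -1.] F [-4.75 -2.11  6.94] gap 43.12268369066343
d [0.0006, 0.0015, -0.0064] twist 0.22416065764343784 q [-0.21  0.4  -0.38  0.79 -0.   -0.53]
```

View pics/sd3c.png

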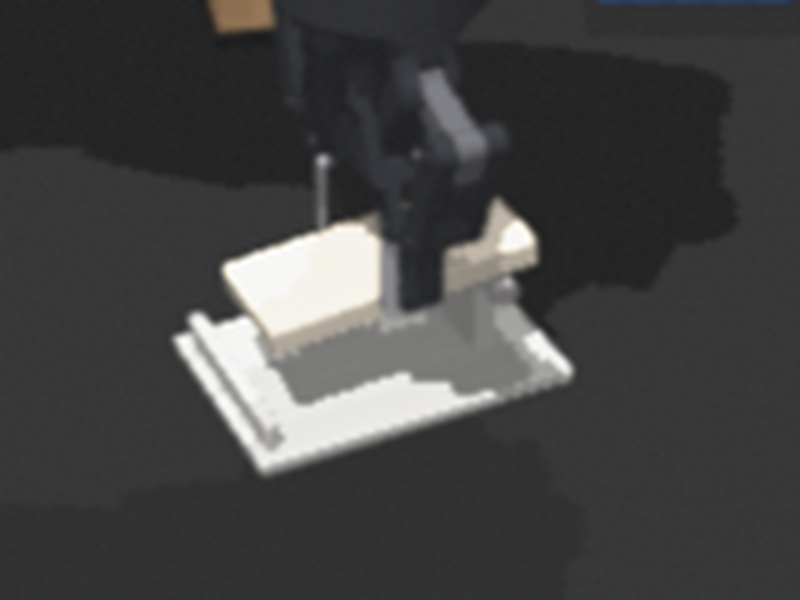

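The side view shows the slab starting to tip about the bar, and the force is about 7 N. I'll keep going down.

Call:
{"method": "drive_tool", "body": {"increments": [{"dx":0,"dy":0,"dz":0.001,"twist":0},{"dx":0,"dy":0,"dz":0.002,"twist":0},{"dx":0,"dy":0,"dz":0.003,"twist":0},{"dx":0,"dy":0,"dz":0.004,"twist":0},{"dx":0,"dy":0,"dz":0.005,"twist":0},{"dx":0,"dy":0,"dz":0.006,"twist":0},{"dx":0,"dy":0,"dz":0.007,"twist":0},{"dx":0,"dy":0,"dz":0.008,"twist":0}]}}

```text
time: 9.25
tcp_pos: [532.0, -29.3, 45.6]
ee_rot: [[-0.948, -0.319, -0.0], [-0.319, 0.948, -0.001], [0.0, -0.001, -1.0]]
ft_force: [-4.6, -1.4, 5.1]
finger_gap: 43.1
```

```bash
cat > slope.py <<'E'
from h import *
import sys
d=snap('wrist',sys.argv[1]);W=pts(d);F=d['frame']
o=get_obs();tc=np.array(o['tcp_pos'])[:2]
a=np.radians(18.7);r=np.array([np.cos(a),np.sin(a)]);t=np.array([-r[1],r[0]])
X=(W[...,:2]-tc)@r;Y=(W[...,:2]-tc)@t;Z=W[...,2]
m=(abs(Y)<18)&(X>-60)&(X<60)&(Z>9.5)&(F.min(-1)>70)
x,y,z=X[m],Y[m],Z[m]
k=np.ones(len(x),bool)
for i in range(12):
    c=np.linalg.lstsq(np.c_[x[k],y[k],np.ones(k.sum())],z[k],rcond=None)[0]
    e=z-c[0]*x-c[1]*y-c[2];k=abs(e)<max(2,np.percentile(abs(e),60))
print('n',k.sum(),'slope deg',np.degrees(np.arctan(c[0])),'roll',np.degrees(np.arctan(c[1])),'c',c,'X',x[k].min(),x[k].max(),'Z',z[k].min(),z[k].max())
E
python3 slope.py w4
```

```text
n 19091 slope deg 17.700007390325244 roll 0.027374942329409607 c [ 0.32  0.   50.33] X -49.179805887270334 41.94143885441724 Z 32.78011837488083 64.56374035877195
```

View pics/w4.png

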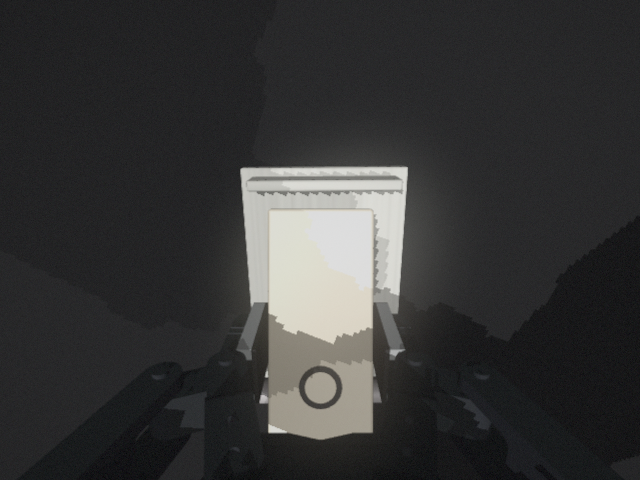

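The slab pivots cleanly in the jaws, with a slope of 17.7° and no roll. I'll keep lowering it.

Call:
{"method": "drive_tool", "body": {"increments": [{"dx":0,"dy":0,"dz":0.001,"twist":0},{"dx":0,"dy":0,"dz":0.002,"twist":0},{"dx":0,"dy":0,"dz":0.003,"twist":0},{"dx":0,"dy":0,"dz":0.004,"twist":0},{"dx":0,"dy":0,"dz":0.005,"twist":0},{"dx":0,"dy":0,"dz":0.006,"twist":0},{"dx":0,"dy":0,"dz":0.0065,"twist":0}]}}

```text
time: 10.0
tcp_pos: [532.4, -29.2, 39.2]
ee_rot: [[-0.948, -0.319, 0.001], [-0.319, 0.948, -0.0], [-0.0, -0.001, -1.0]]
ft_force: [-2.9, -0.0, 7.7]
finger_gap: 43.3
```

```bash
python3 slope.py w5; python3 go.py 531 -28 60 198.4
```

```text
n 18844 slope deg 27.56909633619123 roll 0.058912996335390926 c [ 0.52  0.   44.84] X -59.3269047176048 36.086988980151645 Z 12.014437923486383 63.78255774427301
t 10.05 pos [532.36 -29.2   39.2 ] yaw -161.37 tilt z [ 0. -0. -1.] F [-3.69 -0.67  6.2 ] gap 43.22353270356541
d [0.0009, 0.0016, -0.0208] twist 0.22769964741348758 q [-0.21  0.42 -0.4   0.75 -0.   -0.53]
```

Call:
{"method": "drive_tool", "body": {"increments": [{"dx":0,"dy":0,"dz":0.0007,"twist":0},{"dx":0,"dy":0,"dz":0.0014,"twist":0},{"dx":0,"dy":0,"dz":0.002,"twist":0}]}}

```text
time: 10.35
tcp_pos: [532.5, -29.2, 37.3]
ee_rot: [[-0.948, -0.319, 0.001], [-0.319, 0.948, -0.0], [-0.001, -0.0, -1.0]]
ft_force: [-2.1, 0.2, 7.2]
finger_gap: 43.0
```

```bash
python3 slope.py w6
```

```text
n 18466 slope deg 30.59708663277514 roll 0.10442774519224254 c [ 0.59  0.   43.13] X -59.21072723545992 34.08371131754507 Z 9.5094835180862 64.06014250451481
```

Call:
{"method": "drive_tool", "body": {"increments": [{"dx":0,"dy":0,"dz":0,"twist":0},{"dx":0,"dy":0,"dz":0,"twist":0},{"dx":0,"dy":0,"dz":0,"twist":0},{"dx":0,"dy":0,"dz":0,"twist":0}], "hand": -0.5}}

```text
time: 10.8
tcp_pos: [532.2, -29.1, 36.8]
ee_rot: [[-0.948, -0.319, -0.0], [-0.319, 0.948, 0.0], [-0.0, 0.0, -1.0]]
ft_force: [0.3, -0.3, -0.9]
finger_gap: 64.2
```

```bash
python3 slope.py w7
```

```text
n 18388 slope deg 30.896275282661055 roll 0.09149173445318147 c [ 0.6   0.   42.91] X -58.81495024239393 34.13494388544392 Z 9.619813666610725 63.54388193975515
```

View pics/w7.png

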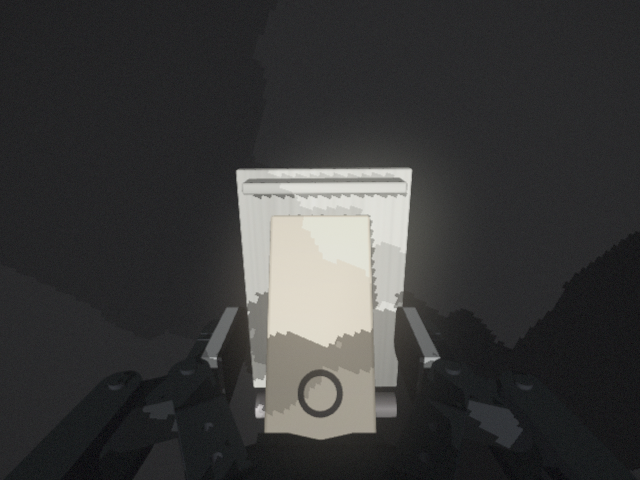

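The slab is released and stays leaning at about 31°, with its ring at (320,393) at the bar end. I'll retreat upward and measure it.

Call:
{"method": "drive_tool", "body": {"increments": [{"dx":0,"dy":0,"dz":-0.005,"twist":0},{"dx":0,"dy":0,"dz":-0.02,"twist":0},{"dx":0,"dy":0,"dz":-0.045,"twist":0},{"dx":0,"dy":0,"dz":-0.075,"twist":0},{"dx":0.015,"dy":0,"dz":-0.105,"twist":0},{"dx":0.03,"dy":0,"dz":-0.13,"twist":0},{"dx":0.04,"dy":0,"dz":-0.15,"twist":0},{"dx":0.04,"dy":0,"dz":-0.15,"twist":0}], "hand": -1}}

```text
time: 11.65
tcp_pos: [494.5, -42.3, 189.5]
ee_rot: [[-0.948, -0.319, 0.004], [-0.319, 0.948, -0.001], [-0.003, -0.002, -1.0]]
ft_force: [-0.3, 0.9, 0.2]
finger_gap: 85.4
```

```bash
cat > slab.py <<'E'
from h import *
import sys
C=np.array([531.,-28.]);a=np.radians(18.7);r=np.array([np.cos(a),np.sin(a)]);t=np.array([-r[1],r[0]])
for cam in ('wrist','scene','side'):
    d=snap(cam,cam[:2]+sys.argv[1]);W=pts(d);F=d['frame'].astype(int)
    X=(W[...,:2]-C)@r;Y=(W[...,:2]-C)@t;Z=W[...,2]
    m=(abs(Y)<26)&(abs(X)<55)&(abs(Z-(43.5+.59*X))<6)&(Z>9)
    x,y,z=X[m],Y[m],Z[m];k=np.ones(len(x),bool)
    for i in range(10):
        c=np.linalg.lstsq(np.c_[x[k],y[k],np.ones(k.sum())],z[k],rcond=None)[0]
        e=z-c[0]*x-c[1]*y-c[2];k=abs(e)<2
    mm=np.zeros(m.shape,bool);mm[m]=k
    rect=cv2.minAreaRect(np.c_[x[k]/np.cos(np.arctan(c[0])),y[k]].astype(np.float32))
    print(cam,k.sum(),'slope',np.degrees(np.arctan(c[0])),'roll',np.degrees(np.arctan(c[1])),'c2',c[2],'rect(along slope,y)',rect,'Z',z[k].min(),z[k].max())
    # ring: dark pixels in slab upper half
    g=F.min(-1); med=cv2.medianBlur(np.clip(g,0,255).astype(np.uint8),25) if cam=='wrist' else np.full(g.shape,np.median(g[mm]))
    s=cv2.erode(cv2.morphologyEx(mm.astype(np.uint8),cv2.MORPH_CLOSE,np.ones((5,5))),np.ones((3,3)))>0
    q=s&(X>0)&(g<0.62*med)
    n,lab,st,ce=cv2.connectedComponentsWithStats(q.astype(np.uint8))
    if n>1:
        i=1+np.argmax(st[1:,4]);w=lab==i
        u0,v0,ww,hh=st[i][:4];print('  ring px bbox',st[i],'XYZ mid',(X[w].min()+X[w].max())/2,(Y[w].min()+Y[w].max())/2,np.ptp(X[w]),np.ptp(Y[w]),'world',np.r_[C+r*(X[w].min()+X[w].max())/2+t*(Y[w].min()+Y[w].max())/2])
E
python3 slab.py 8; python3 go.py 512.3 247.3 160 185.5
```

```text
wrist 5926 slope 30.880396045587077 roll 0.20489303559579625 c2 42.477044816182236 rect(along slope,y) ((-1.261016845703125, -1.9851493835449219), (43.96072769165039, 100.02141571044922), 89.946044921875) Z 14.723372468941648 68.30358816858978
  ring px bbox [311 301  20  11  31] XYZ mid 23.082513324046037 -2.690567395225487 7.053611436586202 15.78003596258317 world [553.73 -23.15]
scene 314 slope 30.808903046883902 roll 0.11930197147309726 c2 43.597928872397055 rect(along slope,y) ((-6.325481414794922, 0.22591590881347656), (50.136512756347656, 113.74673461914062), 89.4534912109375) Z 10.077237289515324 70.77668127868697
  ring px bbox [320 240   9   5  23] XYZ mid 15.906522457198392 -1.849042792112288 19.506465351077864 18.722377707348056 world [546.66 -24.65]
side 950 slope 31.07448396198964 roll -0.08529853091470667 c2 42.92075535641364 rect(along slope,y) ((-0.48752593994140625, -2.8262081146240234), (100.59320068359375, 45.58030319213867), 0.48957154154777527) Z 15.289803937071724 68.79045809316568
  ring px bbox [311 248  10  10  57] XYZ mid 20.44561220933889 -2.0824694371435957 17.631132687264046 20.715956243490748 world [551.03 -23.42]
t 11.8 pos [494.37 -41.8  186.28] yaw -161.37 tilt z [-0.  0. -1.] F [-1.02 -0.81  0.04] gap 85.54174295471202
d [-0.1093, 0.2682, 0.0263] twist 13.12685931743647 q [-0.25  0.24 -0.23  1.1   0.   -0.57]
```

View pics/wr8.png

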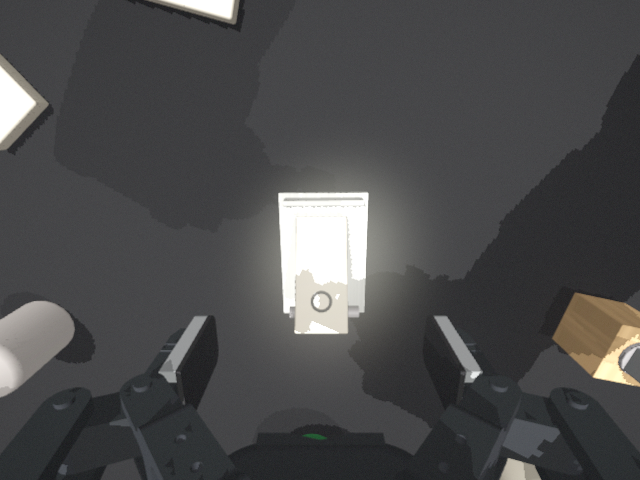

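The wrist view shows the slab leaning squarely, with its ring at (321,301). The slope is about 30.9° and the roll about 0. The ring lies at roughly (550.5, -23.8, 54.5). Now I'll go to the tester.

Call:
{"method": "drive_tool", "body": {"increments": [{"dx":-0.009,"dy":0.022,"dz":0,"twist":1.5},{"dx":-0.025,"dy":0.06,"dz":0,"twist":3},{"dx":-0.042,"dy":0.103,"dz":0,"twist":5},{"dx":-0.06,"dy":0.147,"dz":0,"twist":7},{"dx":-0.078,"dy":0.19,"dz":0,"twist":9},{"dx":-0.094,"dy":0.23,"dz":0.005,"twist":11},{"dx":-0.104,"dy":0.256,"dz":0.01,"twist":13},{"dx":-0.1093,"dy":0.2682,"dz":0.013,"twist":13}]}}

```text
time: 12.6
tcp_pos: [511.6, 249.6, 172.0]
ee_rot: [[-0.995, -0.1, -0.002], [-0.1, 0.995, -0.0], [0.002, -0.0, -1.0]]
ft_force: [-0.2, -0.7, -0.3]
finger_gap: 85.3
```

```bash
python3 go.py 512.3 247.3 160 185.5; python3 - <<'E'
from h import *
d=snap('wrist','w9');W=pts(d);F=d['frame'].astype(int)
s=(abs(W[...,0]-512)<60)&(abs(W[...,1]-247)<60)
for n,a,b in (('cap',127,140),('gtop',122,127),('holder',57,63)):
    m=s&(W[...,2]>a)&(W[...,2]<b);p=W[m]
    print(n,len(p),p.mean(0),cv2.minAreaRect(p[:,:2].astype(np.float32)))
E
```

```text
t 12.6 pos [511.64 249.62 172.  ] yaw -174.27 tilt z [-0. -0. -1.] F [-0.16 -0.67 -0.26] gap 85.30375374168626
d [-0.0004, -0.0024, 0.012] twist 0.23055458297653786 q [ 0.31  0.37 -0.08  1.13  0.    0.21]
cap 927 [510.99 249.32 128.85] ((511.1964111328125, 249.4004669189453), (19.23284912109375, 18.643230438232422), 0.7656594514846802)
gtop 806 [507.52 248.87 124.56] ((510.87664794921875, 249.2892608642578), (23.841876983642578, 23.956212997436523), 2.5637102127075195)
holder 3251 [504.53 248.4   59.86] ((511.3348388671875, 249.33734130859375), (54.619384765625, 54.09006881713867), 6.407776355743408)
```

View pics/w9.png

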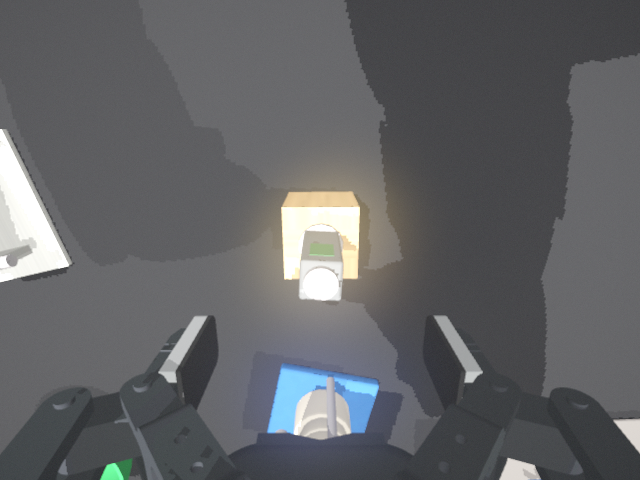

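The wrist view shows the tester's cap centred between the jaws at (321,285), aligned with the tool. I'll go down and grip it.

Call:
{"method": "drive_tool", "body": {"increments": [{"dx":0,"dy":-0.0004,"dz":0.012,"twist":0},{"dx":0,"dy":-0.0004,"dz":0.03,"twist":0},{"dx":0,"dy":-0.0004,"dz":0.05,"twist":0},{"dx":0,"dy":-0.0004,"dz":0.068,"twist":0},{"dx":0,"dy":-0.0004,"dz":0.08,"twist":0},{"dx":0,"dy":-0.0004,"dz":0.088,"twist":0},{"dx":0,"dy":-0.0004,"dz":0.088,"twist":0}]}}

```text
time: 13.35
tcp_pos: [512.0, 246.3, 85.0]
ee_rot: [[-0.995, -0.098, -0.001], [-0.098, 0.995, -0.0], [0.001, -0.0, -1.0]]
ft_force: [-0.6, 0.6, 0.2]
finger_gap: 85.6
```

Call:
{"method": "drive_tool", "body": {"increments": [{"dx":0,"dy":0,"dz":0,"twist":0},{"dx":0,"dy":0,"dz":0,"twist":0},{"dx":0,"dy":0,"dz":0,"twist":0},{"dx":0,"dy":0,"dz":0,"twist":0},{"dx":0,"dy":0,"dz":0,"twist":0},{"dx":0,"dy":0,"dz":0,"twist":0},{"dx":0,"dy":0,"dz":0,"twist":0},{"dx":0,"dy":0,"dz":0,"twist":0}], "hand": 1, "force": 22}}

```text
time: 14.15
tcp_pos: [512.4, 246.9, 86.2]
ee_rot: [[-0.995, -0.098, 0.001], [-0.098, 0.995, 0.0], [-0.001, 0.0, -1.0]]
ft_force: [-1.2, 0.2, 5.2]
finger_gap: 23.8
```

Call:
{"method": "drive_tool", "body": {"increments": [{"dx":0,"dy":0,"dz":-0.003,"twist":0},{"dx":0,"dy":0,"dz":-0.009,"twist":0},{"dx":0,"dy":0,"dz":-0.016,"twist":0},{"dx":0,"dy":0,"dz":-0.023,"twist":0},{"dx":0,"dy":0,"dz":-0.028,"twist":0},{"dx":0,"dy":0,"dz":-0.03,"twist":0},{"dx":0,"dy":0,"dz":-0.03,"twist":0}]}}

```text
time: 14.85
tcp_pos: [512.4, 246.8, 116.1]
ee_rot: [[-0.995, -0.098, 0.0], [-0.098, 0.995, 0.0], [-0.001, 0.0, -1.0]]
ft_force: [-0.2, 0.2, -1.1]
finger_gap: 23.8
```

```bash
python3 go.py 512.3 247.3 160 185.5; python3 - <<'E'
from h import *
d=snap('side','sd10');snap('scene','sc10')
a=cv2.resize(cv2.imread('pics/sd10.png')[110:220,220:340],(400,367),interpolation=4)
b=cv2.resize(cv2.imread('pics/sc10.png')[140:250,380:500],(400,367),interpolation=4)
cv2.imwrite('pics/c10.png',np.hstack([a,b]))
E
```

```text
t 14.85 pos [512.41 246.82 116.09] yaw -174.37 tilt z [ 0.  0. -1.] F [-0.2   0.18 -1.05] gap 23.821936390247497
d [0.0, 0.0005, -0.0439] twist 0.1273948291046736 q [ 0.31  0.4  -0.19  0.98  0.    0.21]
```

View pics/c10.png

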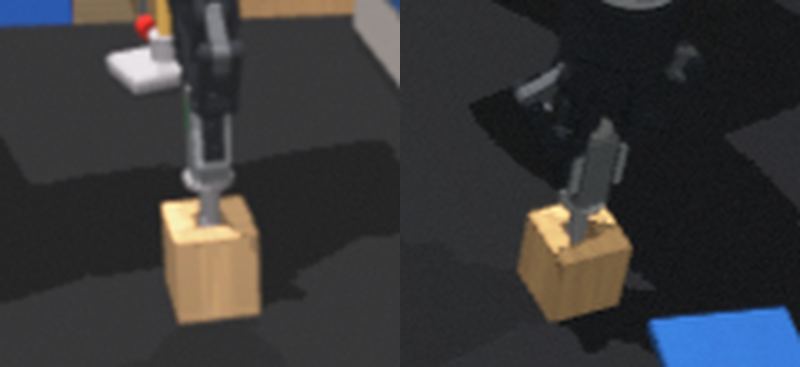

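The nose tube now hangs about 5 mm into the well. I'll tilt the tester in the jaws by moving the grip along an arc about the well's edge.

Call:
{"method": "drive_tool", "body": {"increments": [{"dx":0.003,"dy":0,"dz":0,"twist":0},{"dx":0.006,"dy":0,"dz":0,"twist":0},{"dx":0.009,"dy":0,"dz":0,"twist":0},{"dx":0.012,"dy":0,"dz":0,"twist":0},{"dx":0.0155,"dy":0,"dz":0,"twist":0},{"dx":0.0155,"dy":0,"dz":0,"twist":0}], "force": 20}}

```text
time: 15.55
tcp_pos: [496.4, 245.2, 115.9]
ee_rot: [[-0.995, -0.098, -0.0], [-0.098, 0.995, -0.0], [0.0, 0.0, -1.0]]
ft_force: [2.5, 0.2, -1.0]
finger_gap: 24.3
```

```bash
python3 go.py 512.3 247.3 160 185.5; cat > tv.py <<'E'
from h import *
import sys
n=sys.argv[1]; x0,y0,x1,y1=map(int,sys.argv[2:6]) if len(sys.argv)>2 else (215,110,335,220)
X0,Y0,X1,Y1=map(int,sys.argv[6:10]) if len(sys.argv)>6 else (380,140,500,250)
snap('side','sd'+n);snap('scene','sc'+n)
a=cv2.resize(cv2.imread(f'pics/sd{n}.png')[y0:y1,x0:x1],(400,400),interpolation=4)
b=cv2.resize(cv2.imread(f'pics/sc{n}.png')[Y0:Y1,X0:X1],(400,400),interpolation=4)
cv2.imwrite(f'pics/c{n}.png',np.hstack([a,b]))
E
python3 tv.py 11
```

```text
t 15.55 pos [496.4  245.23 115.87] yaw -174.36 tilt z [-0. -0. -1.] F [ 2.53  0.25 -1.03] gap 24.290725389054135
d [-0.016, 0.0005, -0.0441] twist 0.13654060331145956 q [ 0.31  0.38 -0.22  0.97  0.    0.21]
```

View pics/c11.png

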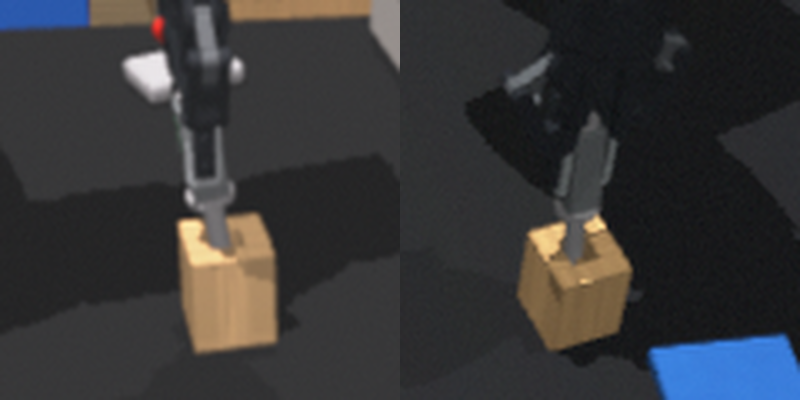

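The tester is pivoting, and the side view shows its nose tilting. The side force is only 2.5 N, so I'll continue along the arc.

Call:
{"method": "drive_tool", "body": {"increments": [{"dx":0.004,"dy":0,"dz":0.0004,"twist":0},{"dx":0.008,"dy":0,"dz":0.0012,"twist":0},{"dx":0.012,"dy":0,"dz":0.0018,"twist":0},{"dx":0.016,"dy":0,"dz":0.0033,"twist":0},{"dx":0.02,"dy":0,"dz":0.0045,"twist":0},{"dx":0.023,"dy":0,"dz":0.0058,"twist":0},{"dx":0.023,"dy":0,"dz":0.0058,"twist":0}], "force": 20}}

```text
time: 16.35
tcp_pos: [473.2, 243.0, 109.8]
ee_rot: [[-0.995, -0.098, -0.001], [-0.098, 0.995, -0.0], [0.001, -0.0, -1.0]]
ft_force: [1.5, 0.8, 1.5]
finger_gap: 23.4
```

```bash
python3 tv.py 12; python3 - <<'E'
from h import *
snap('wrist','w12')
E
```

```text
(no output)
```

View pics/c12.png

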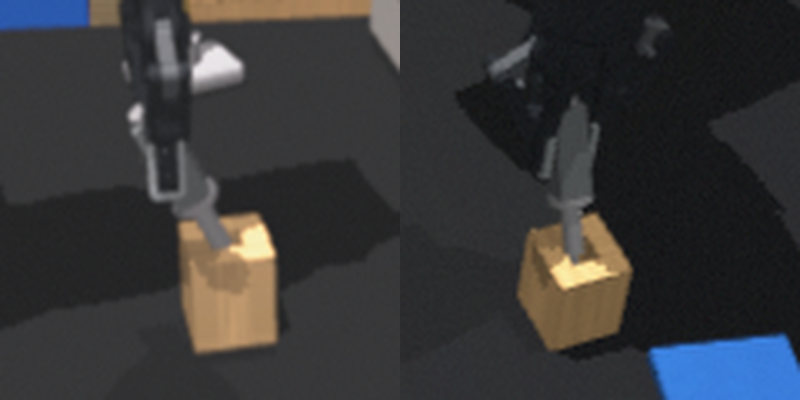

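View pics/w12.png

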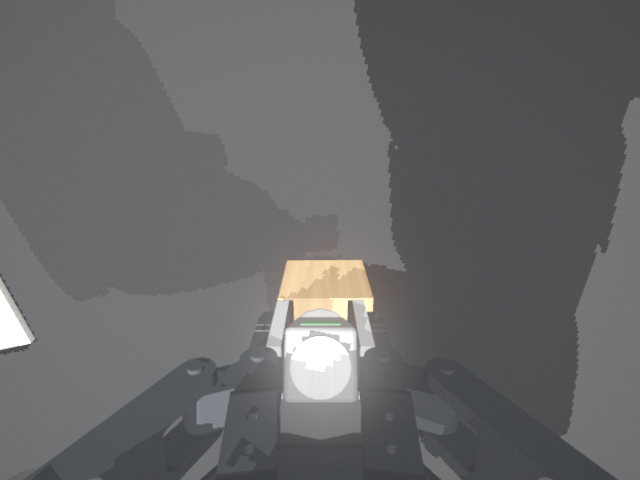

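Tilted well. I'll measure the angle from the depth image, using the cap plane and the grip face.

```bash
cat > tilt.py <<'E'
from h import *
import sys
# plane/axis fits in tool frame: x'=tool x, y', up
d=dict(np.load(f'/tmp/{sys.argv[1]}.npz')) if len(sys.argv)>2 else snap('wrist',sys.argv[1])
W=pts(d);o=get_obs();R=np.array(o['ee_rot']);p=np.array(o['tcp_pos'])
T=(W-p)@R  # tool coords
def fit(m,nm):
    q=T[m];k=np.ones(len(q),bool)
    for i in range(8):
        c=q[k].mean(0);n=np.linalg.svd(q[k]-c,full_matrices=False)[2][2];e=(q-c)@n;k=abs(e)<max(.6,1.5*np.median(abs(e)))
    n=n*np.sign(-n[2]);print(nm,k.sum(),'c',c,'n',n,'rms',e[k].std())
    return n
# cap disc: pixels near the top
near=(abs(T[...,1])<13)&(T[...,2]<-15)&(T[...,2]>-60)&(T[...,0]>-30)&(T[...,0]<60)
q=T[near];print(len(q),np.percentile(q,[1,50,99],axis=0))
v,u=np.where(near);print('px',u.min(),u.max(),v.min(),v.max())
# normals by local gradient
import itertools
N=np.cross(np.roll(T,-2,1)-np.roll(T,2,1),np.roll(T,-2,0)-np.roll(T,2,0));N/=np.linalg.norm(N,axis=-1,keepdims=True);N*=-np.sign(N[...,2:3])
ang=np.degrees(np.arctan2(N[...,0],-N[...,2]))
near2=(abs(T[...,1])<11.5)&(T[...,2]<60)&(T[...,2]>-60)&(abs(T[...,0])<60)
h,e=np.histogram(ang[near2&(abs(N[...,1])<.15)],bins=np.arange(-90,91,5));print([(int(a),int(b)) for a,b in zip(e,h) if b>30])
a=near2&(ang>10)&(ang<50)&(T[...,2]<-20);n=fit(a,'cap/top');print('tilt from top',np.degrees(np.arctan2(n[0],-n[2])),'lat',np.degrees(np.arctan2(n[1],-n[2])))
b=near2&(ang<-45);n=fit(b,'face') if b.sum()>50 else None
b=near2&(ang>75)
if (near2&(abs(ang)>50)).sum()>50:
    n=fit(near2&(abs(ang)>45),'face');print('tilt from face',90-np.degrees(np.arctan2(abs(n[0]),-n[2])),n)
E
python3 tilt.py w12 old
```

```text
6197 [[ -1.65 -12.41 -58.78]
 [ 11.33   0.14 -39.17]
 [ 19.03  12.82 -18.43]]
px 271 372 322 432
[(-90, 103), (-85, 45), (-75, 60), (-70, 210), (-65, 378), (-50, 131), (-25, 45), (-20, 41), (-15, 60), (-10, 63), (-5, 63), (0, 53), (5, 46), (10, 46), (15, 43), (20, 38), (25, 40), (30, 32), (35, 35), (50, 39), (55, 36), (60, 36), (65, 43), (70, 36), (75, 41), (80, 57), (85, 92)]
cap/top 1004 c [ 10.76  -0.15 -40.33] n [ 0.45  0.   -0.9 ] rms 0.5637661368167535
tilt from top 26.461613110006734 lat 0.12058912748621048
face 981 c [ 6.89 -0.46 -5.74] n [-0.88 -0.35 -0.33] rms 2.0977261008651142
face 1914 c [  9.18  -0.18 -10.03] n [-0.95  0.01 -0.32] rms 2.066611477946493
tilt from face 18.506747894769788 [-0.95  0.01 -0.32]
```

```bash
python3 - <<'E'
from h import *
d=dict(np.load('/tmp/w12.npz'));W=pts(d);o=get_obs();R=np.array(o['ee_rot']);p=np.array(o['tcp_pos']);T=(W-p)@R
for v in range(300,445,3):
    s=T[v,306:336];s=s[~np.isnan(s[:,0])]
    if len(s): print(v,np.median(s,axis=0),len(s))
E
```

```text
300 [-12.89  -0.34  49.82] 30
303 [-14.87  -0.33  49.99] 30
306 [-16.79  -0.33  49.99] 30
309 [-18.36  -0.33  49.35] 30
312 [-5.55 -0.33 23.03] 30
315 [-6.9  -0.09 22.47] 29
318 [ 0.2  -0.33  7.38] 30
321 [ 10.87  -0.33 -13.21] 30
324 [ 15.64  -0.33 -23.29] 30
327 [ 18.83  -0.33 -30.47] 30
330 [ 18.41  -0.33 -31.6 ] 30
333 [ 17.77  -0.33 -32.37] 30
336 [ 17.83  -0.33 -34.2 ] 30
339 [ 18.2   -0.33 -36.45] 30
342 [ 17.35  -0.33 -36.83] 30
345 [ 16.73  -0.33 -37.53] 30
348 [ 15.85  -0.33 -37.85] 30
351 [ 15.17  -0.33 -38.43] 30
354 [ 14.08  -0.33 -38.46] 30
357 [ 13.41  -0.33 -39.05] 30
360 [ 12.48  -0.33 -39.29] 30
363 [ 11.91  -0.33 -40.01] 30
366 [ 11.06  -0.33 -40.36] 30
369 [ 10.26  -0.33 -40.76] 30
372 [  9.37  -0.33 -41.04] 30
375 [  8.4   -0.17 -41.23] 29
378 [  7.53  -0.33 -41.55] 30
381 [  6.77  -0.33 -41.99] 30
384 [  6.24  -0.33 -42.7 ] 30
387 [  5.24  -0.33 -42.86] 30
390 [  4.63  -0.33 -43.48] 30
393 [  3.88  -0.32 -43.91] 30
396 [  3.01  -0.33 -44.2 ] 30
399 [ -0.65  -0.32 -41.39] 30
402 [-138.82   -0.31  109.7 ] 30
405 [-142.17   -0.31  109.96] 30
408 [-145.24   -0.31  109.88] 30
411 [-148.28   -0.31  109.77] 30
414 [-151.7    -0.31  110.  ] 30
417 [-154.51   -0.31  109.6 ] 30
420 [-157.92   -0.31  109.8 ] 30
423 [-161.26   -0.31  109.9 ] 30
426 [-164.32   -0.3   109.7 ] 30
429 [-167.82   -0.3   109.91] 30
432 [-171.16   -0.3   109.93] 30
435 [-174.36   -0.3   109.8 ] 30
438 [  9.58  -0.3  -65.99] 30
441 [  9.91  -0.32 -67.18] 30
444 [  9.8   -0.32 -67.93] 30
```

The tilt is about 26.5°, by both the cap plane (27°) and the front face (26.2°). It needs about 4.4° more.

Call:
{"method": "drive_tool", "body": {"increments": [{"dx":0.002,"dy":0,"dz":0.0007,"twist":0},{"dx":0.0035,"dy":0,"dz":0.0013,"twist":0},{"dx":0.005,"dy":0,"dz":0.002,"twist":0},{"dx":0.005,"dy":0,"dz":0.002,"twist":0}]}}

```text
time: 16.9
tcp_pos: [468.9, 242.5, 107.9]
ee_rot: [[-0.995, -0.098, 0.0], [-0.098, 0.995, -0.0], [-0.0, -0.0, -1.0]]
ft_force: [4.1, 0.4, -0.5]
finger_gap: 23.5
```

```bash
cat > prof.py <<'E'
from h import *
import sys
d=snap('wrist',sys.argv[1]);W=pts(d);o=get_obs();R=np.array(o['ee_rot']);p=np.array(o['tcp_pos']);T=(W-p)@R
print('tcp',p,'F',np.array(o['ft_force']))
# median profile over centre columns, then split at the cap's rim
pr=np.array([np.nanmedian(T[v,306:336],axis=0) for v in range(280,440)]);v=np.arange(280,440)
print('\n'.join(f'{a} {b[0]:.1f} {b[2]:.1f}' for a,b in zip(v[25:],pr[25:]) if b[2]<30 and b[2]>-60 and a%6==0))
up=-pr[:,2]
cap=(up>34)&(up<60)&(pr[:,0]>-5)
c=cap&(v>=v[cap].min()+5)&(v<=v[cap].max()-3)
# points in cap disc, full region
q=T[v[c].min():v[c].max()+1,306:336].reshape(-1,3);q=q[(q[:,2]<-34)&(q[:,2]>-60)]
k=np.ones(len(q),bool)
for i in range(8):
    m=q[k].mean(0);n=np.linalg.svd(q[k]-m,full_matrices=False)[2][2];e=(q-m)@n;k=abs(e)<1
n*=-np.sign(n[2]);print('cap n',n,'tilt',np.degrees(np.arctan2(n[0],-n[2])),'mid',m,'n',k.sum())
f=(up>-10)&(up<29)&(pr[:,0]>-12);
if f.sum()>3:
    s=np.polyfit(up[f],pr[f,0],1);print('face tilt',np.degrees(np.arctan(s[0])),f.sum(),'x at z0',s[1])
E
python3 prof.py w13
```

```text
tcp [468.9  242.48 107.95] F [ 4.56  0.48 -0.67]
318 -8.7 22.7
324 19.5 -29.7
330 18.2 -31.3
336 18.7 -35.6
342 17.2 -36.5
348 15.5 -37.4
354 13.9 -38.3
360 12.6 -39.4
366 10.9 -40.1
372 9.3 -41.0
378 8.1 -42.2
384 6.3 -42.8
390 4.8 -43.6
396 0.2 -41.0
cap n [ 0.5   0.   -0.87] tilt 29.92369961295942 mid [ 11.28  -0.38 -39.98] n 1477
```

Call:
{"method": "drive_tool", "body": {"increments": [{"dx":0.0008,"dy":0,"dz":0.0003,"twist":0},{"dx":0.0015,"dy":0,"dz":0.0006,"twist":0},{"dx":0.0015,"dy":0,"dz":0.0006,"twist":0}]}}

```text
time: 17.25
tcp_pos: [467.4, 242.4, 107.4]
ee_rot: [[-0.995, -0.098, 0.0], [-0.098, 0.995, -0.0], [-0.0, -0.0, -1.0]]
ft_force: [3.8, 0.6, 0.6]
finger_gap: 23.8
```

Call:
{"method": "drive_tool", "body": {"increments": [{"dx":0,"dy":0,"dz":0,"twist":0},{"dx":0,"dy":0,"dz":-0.01,"twist":0},{"dx":0,"dy":0,"dz":-0.03,"twist":0},{"dx":0,"dy":0,"dz":-0.05,"twist":0},{"dx":0,"dy":0,"dz":-0.065,"twist":0},{"dx":0,"dy":0,"dz":-0.07,"twist":0},{"dx":0,"dy":0,"dz":-0.07,"twist":0}], "force": 60}}

```text
time: 17.95
tcp_pos: [467.3, 242.4, 177.8]
ee_rot: [[-0.995, -0.098, 0.0], [-0.098, 0.995, 0.0], [-0.0, 0.0, -1.0]]
ft_force: [0.8, -0.3, -1.0]
finger_gap: 23.5
```

```bash
python3 prof.py w14|tail -3; python3 tv.py 14 200 60 320 180; python3 go.py 510 -37 175 198.7
```

```text
390 4.6 -44.4
396 0.3 -42.1
cap n [ 0.51  0.01 -0.86] tilt 30.89622619067545 mid [ 11.33  -0.32 -40.4 ] n 1467
t 18.1 pos [466.89 242.23 176.6 ] yaw -174.37 tilt z [-0. -0. -1.] F [-0.78 -0.17 -2.22] gap 22.995034631825664
d [-0.0155, -0.2821, 0.0017] twist -13.067017276212937 q [ 0.32  0.29 -0.18  1.1   0.    0.23]
```

View pics/c14.png

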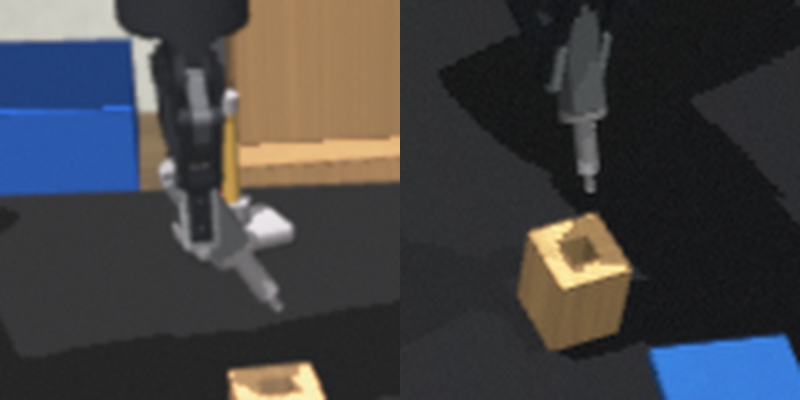

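The tester is free and tilted 30.9°, which matches the slab's slope. The side view shows its tip at about (284,152) full-frame. I'll cross-check the tip position with the fixed cameras.

```bash
cat > tip.py <<'E'
from h import *
import sys
o=get_obs();p=np.array(o['tcp_pos']);R=np.array(o['ee_rot']);yaw=R[:2,0]
for c in ('sc','sd'):
    d=dict(np.load(f'/tmp/{c}{sys.argv[1]}.npz'));W=pts(d);T=(W-p)@R
    m=(abs(T[...,1])<14)&(T[...,0]>-65)&(T[...,0]<-18)&(T[...,2]>0)&(T[...,2]<75)
    q=T[m]
    # keep the lower tube: fit a line in x-z with y
    ax=np.array([-.513,0,.858]);s=q@ax
    k=(s>42);q=q[k];s=s[k]
    print(c,len(q),'s range',np.percentile(s,[0,2,98,100]))
    for a in range(42,96,6):
        w=(s>=a)&(s<a+6)
        if w.sum()>2: print('  ',a,w.sum(),q[w].mean(0),'perp',(q[w]@np.array([.858,0,.513])).min(),(q[w]@np.array([.858,0,.513])).max(),'y',q[w,1].min(),q[w,1].max())
E
python3 tip.py 14
```

```text
sc 70 s range [42.04 42.68 73.46 74.5 ]
   42 16 [-34.64  -2.2   31.65] perp -18.754755406563365 -8.646429854281584 y -7.008701773660502 2.6342540206035814
   48 20 [-38.52  -1.15  36.62] perp -19.701931500856865 -5.207889391208411 y -6.410456747863659 7.317854229211729
   54 13 [-40.87  -1.1   42.45] perp -18.273364476913358 -8.29889195609702 y -5.03041119712443 6.8587632196599735
   60 10 [-44.5   -1.1   45.59] perp -18.214437933274745 -9.04169184968055 y -5.288289418813057 5.196166478393622
   66 7 [-46.01  -0.35  52.81] perp -15.284309148298682 -9.503363806845766 y -1.8559385568362994 3.0058914543026516
   72 4 [-47.36   0.38  57.26] perp -13.825446562136054 -8.775045381278774 y -3.9943063604737636 3.6296814743304795
sd 74 s range [42.25 42.57 73.47 74.34]
   42 16 [-33.69  -6.95  31.92] perp -18.25515320296685 -6.535487257808518 y -10.041706412699893 -2.5115416637612773
   48 19 [-37.04  -5.58  37.01] perp -18.553382382284724 -5.395017527145766 y -8.066469844294188 -0.8004198821795084
   54 15 [-39.66  -6.35  42.37] perp -18.583324764070632 -6.588584835443235 y -10.325960468230152 -3.390098798860949
   60 12 [-42.16  -5.07  46.33] perp -18.857997296777327 -5.5203564315793585 y -9.226884080637173 -1.4240974733055234
   66 9 [-45.8   -3.41  53.24] perp -14.5985944119771 -9.378113580220829 y -4.749704150713344 -2.0220091690537036
   72 3 [-49.67  -3.76  56.25] perp -15.079476506022012 -12.17254728562235 y -4.713176612901212 -3.037914122077149
```

```bash
python3 go.py 493.2 -43.2 150 198.7
```

```text
t 18.1 pos [466.89 242.23 176.6 ] yaw -174.37 tilt z [-0. -0. -1.] F [-0.78 -0.17 -2.22] gap 22.995034631825664
d [0.0018, -0.2866, 0.0267] twist -13.067017276212937 q [ 0.32  0.29 -0.18  1.1   0.    0.23]
```

Call:
{"method": "drive_tool", "body": {"increments": [{"dx":0,"dy":-0.02,"dz":0,"twist":-1},{"dx":0,"dy":-0.06,"dz":0,"twist":-3},{"dx":0,"dy":-0.105,"dz":0,"twist":-5},{"dx":0,"dy":-0.15,"dz":0,"twist":-7},{"dx":0,"dy":-0.195,"dz":0,"twist":-9},{"dx":0.001,"dy":-0.235,"dz":0,"twist":-11},{"dx":0.0018,"dy":-0.267,"dz":0.004,"twist":-12.5},{"dx":0.0018,"dy":-0.2866,"dz":0.01,"twist":-13}]}}

```text
time: 18.9
tcp_pos: [493.5, -45.2, 166.8]
ee_rot: [[-0.948, -0.319, -0.001], [-0.319, 0.948, -0.0], [0.001, 0.0, -1.0]]
ft_force: [-1.1, 0.3, -1.4]
finger_gap: 23.2
```

Call:
{"method": "drive_tool", "body": {"increments": [{"dx":0,"dy":0,"dz":0.005,"twist":0},{"dx":0,"dy":0,"dz":0.012,"twist":0},{"dx":0,"dy":0,"dz":0.018,"twist":0},{"dx":0,"dy":0,"dz":0.018,"twist":0},{"dx":0,"dy":0,"dz":0.018,"twist":0}]}}

```text
time: 19.4
tcp_pos: [493.7, -42.3, 149.3]
ee_rot: [[-0.947, -0.32, -0.0], [-0.32, 0.947, 0.0], [0.0, 0.0, -1.0]]
ft_force: [0.1, -0.0, -0.8]
finger_gap: 23.5
```

```bash
python3 prof.py w15|tail -2; python3 tv.py 15 240 180 360 300 270 160 390 280; python3 go.py 493.2 -43.2 133.7 198.7
```

```text
396 0.5 -40.9
cap n [ 0.51  0.01 -0.86] tilt 30.729531803941168 mid [ 11.6   -0.2  -39.56] n 1494
t 19.55 pos [493.97 -42.73 149.65] yaw -161.34 tilt z [ 0. -0. -1.] F [-0.5   0.02 -0.08] gap 23.532042142201245
d [0.0009, -0.0002, 0.016] twist -0.0370089562134126 q [-0.25  0.26 -0.3   1.01  0.   -0.58]
```

View pics/c15.png

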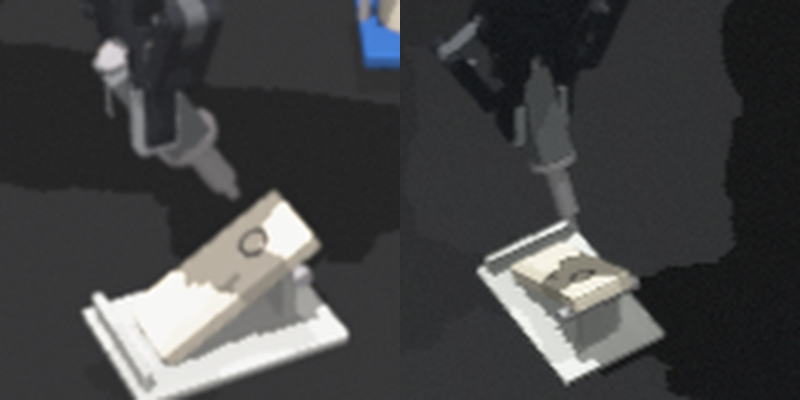

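View pics/w15.png

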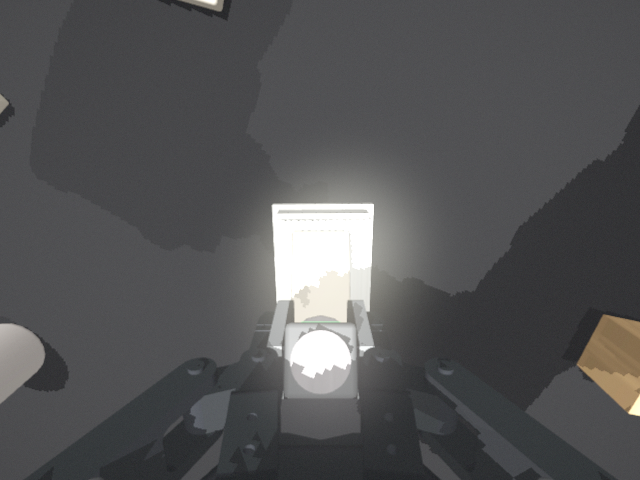

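The side view shows the tester square to the slope, with its tip up and ahead of the ring. The ring is at about (316,253) full-frame. I'll go down to the 20 mm standoff and measure the tip against the ring in the fixed cameras.

Call:
{"method": "drive_tool", "body": {"increments": [{"dx":0.0009,"dy":0,"dz":0.005,"twist":0},{"dx":0.0009,"dy":0,"dz":0.011,"twist":0},{"dx":0.0009,"dy":0,"dz":0.016,"twist":0},{"dx":0.0009,"dy":0,"dz":0.016,"twist":0},{"dx":0.0009,"dy":0,"dz":0.016,"twist":0}]}}

```text
time: 20.05
tcp_pos: [492.8, -43.3, 133.2]
ee_rot: [[-0.948, -0.319, -0.0], [-0.319, 0.948, 0.0], [0.0, 0.0, -1.0]]
ft_force: [-0.5, -0.1, -2.2]
finger_gap: 23.5
```

```bash
cat > rel.py <<'E'
from h import *
import sys
# predicted pixel positions of tip (model), ring centre and slab-axis extension; draw on zoomed crops
o=get_obs();p=np.array(o['tcp_pos']);R=np.array(o['ee_rot']);n=sys.argv[1]
tip=p+R@np.array([-50.3,-.3,62]);ring=np.array([550.5,-23.8,54.5])
ax=R@np.array([.513,0,-.858])
print('tcp',p,'tip',tip,'ring',ring,'F',np.array(o['ft_force']))
dv=tip-ring;print('along n',dv@ax,'lateral tool x/z-plane',dv@(R@np.array([.858,0,.513])),'y',dv@R[:,1])
out=[]
for c,k in (('side','sd'),('scene','sc')):
    d=snap(c,k+n);E=np.linalg.inv(d['extrinsics']);K=d['mtx']
    def pj(w): q=E[:3,:3]@w+E[:3,3];q=K@q;return q[:2]/q[2]
    a=pj(tip);b=pj(ring);print(c,'tip px',a,'ring px',b)
    im=cv2.imread(f'pics/{k+n}.png');cx,cy=(a+b)/2;S=32;x0,y0=int(cx)-S,int(cy)-S;f=400/(2*S)
    z=cv2.resize(im[y0:y0+2*S,x0:x0+2*S],(400,400),interpolation=cv2.INTER_CUBIC)
    g=lambda w:tuple(int(v) for v in ((pj(w)-[x0,y0]+.5)*f))
    cv2.circle(z,g(tip),3,(0,0,255),1);cv2.circle(z,g(ring),3,(0,255,0),1);cv2.line(z,g(tip),g(tip+84*ax),(0,0,255),1)
    th=np.linspace(0,2*np.pi,40);rx=np.array([.947*.858,.321*.858,.513]);ry=np.array([-.321,.947,0])
    for t in th: cv2.circle(z,g(ring+7.75*(np.cos(t)*rx+np.sin(t)*ry)),1,(0,255,0),-1)
    out.append(z)
cv2.imwrite(f'pics/r{n}.png',np.hstack(out))
E
python3 rel.py 16
```

```text
tcp [492.85 -43.32 133.22] tip [540.58 -27.53  71.2 ] ring [550.5 -23.8  54.5] F [-0.47 -0.13 -2.18]
along n 19.76305853064098 lateral tool x/z-plane 0.5228442434430909 y -0.36266979030029284
side tip px [310.47 246.57] ring px [315.82 252.46]
scene tip px [321.95 235.2 ] ring px [324.59 243.11]
```

View pics/r16.png

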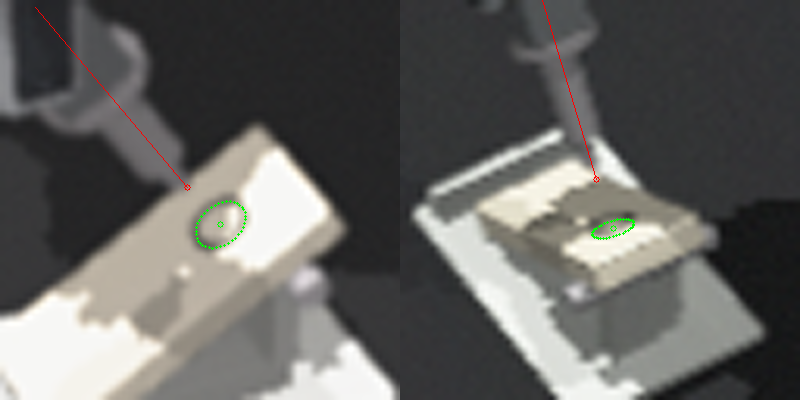

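```bash
python3 - <<'E'
import cv2,numpy as np
a=cv2.imread('pics/sd16.png')[220:270,280:340];b=cv2.imread('pics/sc16.png')[205:255,295:345]
f=lambda i:cv2.convertScaleAbs(cv2.resize(i,(400,400*i.shape[0]//i.shape[1]),interpolation=cv2.INTER_LANCZOS4),alpha=1.3)
a,b=f(a),f(b);h=max(len(a),len(b));a=np.pad(a,((0,h-len(a)),(0,0),(0,0)));b=np.pad(b,((0,h-len(b)),(0,0),(0,0)))
cv2.imwrite('pics/z16.png',np.hstack([a,b]))
E
```

```text
(no output)
```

View pics/z16.png

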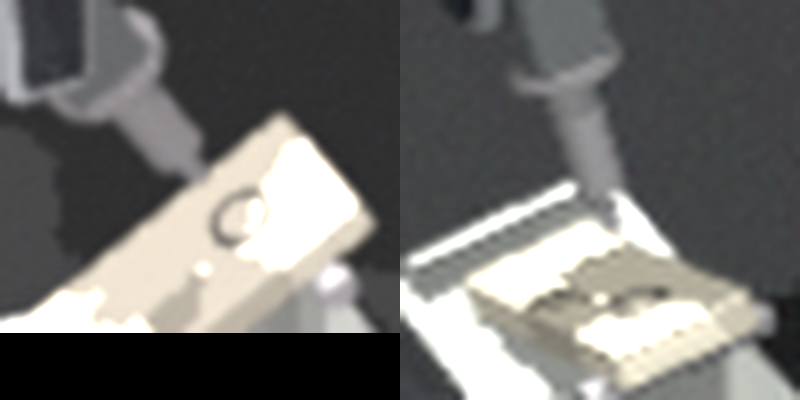

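The tip and ring seen in both cameras agree with the model to within about 1 px. I'll approach along the tester's axis.

Call:
{"method": "drive_tool", "body": {"increments": [{"dx":-0.0026,"dy":0.0002,"dz":0.004,"twist":0},{"dx":-0.0052,"dy":0.0004,"dz":0.008,"twist":0},{"dx":-0.0076,"dy":0.0004,"dz":0.0117,"twist":0},{"dx":-0.0076,"dy":0.0004,"dz":0.0117,"twist":0},{"dx":-0.0076,"dy":0.0004,"dz":0.0117,"twist":0}]}}

```text
time: 20.65
tcp_pos: [500.0, -40.4, 121.5]
ee_rot: [[-0.948, -0.32, -0.0], [-0.32, 0.948, 0.0], [0.0, 0.0, -1.0]]
ft_force: [-0.7, -0.5, -0.2]
finger_gap: 22.9
```

```bash
cat > ft.py <<'E'
from h import *
R=[];P=[]
for i in range(6):
    grab_frame('wrist');o=get_obs();R.append(o['ft_force']);P.append(o['tcp_pos'])
R=np.array(R);P=np.array(P);Q=np.array(o['ee_rot']);ax=Q@np.array([.513,0,-.858])
print('t',o['time'],'F',R.mean(0),'sd',R.std(0),'Fax',R.mean(0)@ax,'tcp',P.mean(0),'tool disp axis',P.mean(0)@ax)
E
python3 ft.py; python3 rel.py 17; python3 - <<'E'
import cv2,numpy as np
a=cv2.imread('pics/sd17.png')[220:270,280:340]
cv2.imwrite('pics/z17.png',cv2.resize(a,(780,600),interpolation=4))
E
```

```text
t 20.95 F [-0.01 -0.53 -0.56] sd [0.51 0.6  0.41] Fax -0.38800316569496907 tcp [500.02 -40.52 121.77] tool disp axis -132.03393454996234
tcp [500.01 -40.53 121.78] tip [547.78 -24.76  59.79] ring [550.5 -23.8  54.5] F [ 0.39 -0.52 -0.39]
along n 6.01540852216996 lateral tool x/z-plane -0.23564361241104254 y -0.036043102169327865
side tip px [314.37 250.52] ring px [315.82 252.46]
scene tip px [323.9  240.74] ring px [324.59 243.11]
```

View pics/z17.png

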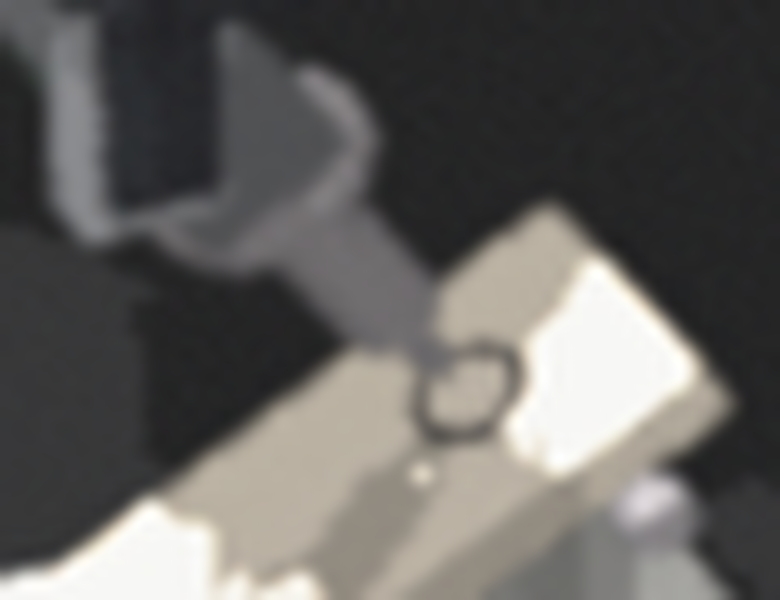

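Call:
{"method": "drive_tool", "body": {"increments": [{"dx":-0.001,"dy":0,"dz":0.0005,"twist":0},{"dx":-0.0018,"dy":0,"dz":0.0015,"twist":0},{"dx":-0.0025,"dy":0,"dz":0.0025,"twist":0},{"dx":-0.0025,"dy":0,"dz":0.0025,"twist":0},{"dx":-0.0025,"dy":0,"dz":0.0025,"twist":0}]}}

```text
time: 21.55
tcp_pos: [502.4, -39.7, 119.1]
ee_rot: [[-0.948, -0.319, -0.0], [-0.319, 0.948, 0.0], [0.0, 0.0, -1.0]]
ft_force: [0.3, -0.1, -1.0]
finger_gap: 23.1
```

```bash
cat > zz.py <<'E'
import cv2,numpy as np,sys
n=sys.argv[1]
a=cv2.imread(f'pics/sd{n}.png')[235:265,295:335];b=cv2.imread(f'pics/sc{n}.png')[222:252,305:345]
cv2.imwrite(f'pics/z{n}.png',np.hstack([cv2.resize(a,(400,300),interpolation=2),cv2.resize(b,(400,300),interpolation=2)]))
E
python3 ft.py; python3 rel.py 18; python3 zz.py 18
```

```text
t 21.85 F [ 0.16  0.06 -1.06] sd [0.43 0.41 0.3 ] Fax -1.0016436397716975 tcp [502.37 -39.71 119.19] tool disp axis -135.4344535622996
tcp [502.36 -39.72 119.2 ] tip [550.12 -23.94  57.2 ] ring [550.5 -23.8  54.5] F [ 0.97  0.75 -1.23]
along n 2.522734036213962 lateral tool x/z-plane -1.038692966741549 y -0.008613382658094393
side tip px [315.63 251.31] ring px [315.82 252.46]
scene tip px [324.49 242.2 ] ring px [324.59 243.11]
```

View pics/z18.png

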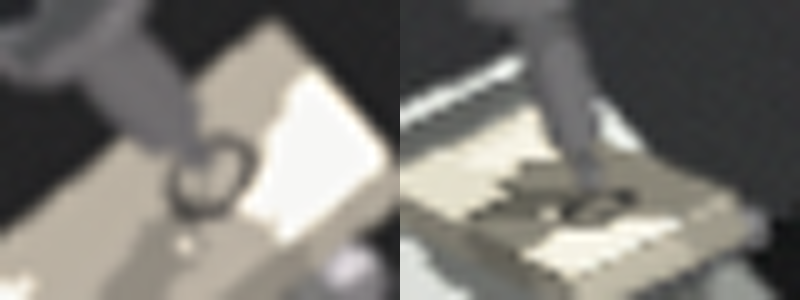

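Call:
{"method": "drive_tool", "body": {"increments": [{"dx":-0.0005,"dy":0,"dz":0.0009,"twist":0},{"dx":-0.001,"dy":0,"dz":0.0017,"twist":0},{"dx":-0.0015,"dy":0,"dz":0.0026,"twist":0},{"dx":-0.0015,"dy":0,"dz":0.0026,"twist":0}]}}

```text
time: 22.35
tcp_pos: [503.8, -39.2, 116.4]
ee_rot: [[-0.948, -0.32, -0.0], [-0.32, 0.948, 0.0], [0.0, 0.0, -1.0]]
ft_force: [-0.3, -0.6, -1.3]
finger_gap: 23.3
```

```bash
python3 ft.py;python3 ft.py; python3 rel.py 19; python3 zz.py 19
```

```text
t 22.65 F [-0.15  0.18 -0.73] sd [0.48 0.31 0.19] Fax -0.5863942905529089 tcp [503.81 -39.22 116.57] tool disp axis -138.48523452170969
t 22.95 F [ 0.02  0.23 -1.08] sd [0.52 0.7  0.32] Fax -0.9744926230739436 tcp [503.81 -39.23 116.6 ] tool disp axis -138.4400998717429
tcp [503.81 -39.22 116.59] tip [551.57 -23.43  54.59] ring [550.5 -23.8  54.5] F [ 0.    1.22 -0.67]
along n -0.5055415114840527 lateral tool x/z-plane -1.0147118862784004 y 0.005211997980222331
side tip px [316.4  252.25] ring px [315.82 252.46]
scene tip px [324.86 243.41] ring px [324.59 243.11]
```

View pics/z19.png

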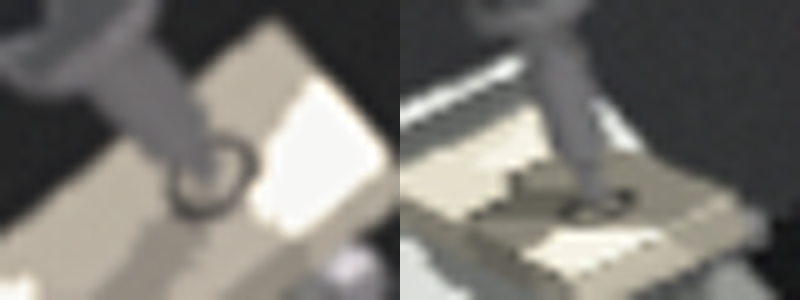

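There's no contact yet, as the axial force is at its baseline of about -0.7 N. The tip is inside the ring in both views. I'll continue in small steps.

Call:
{"method": "drive_tool", "body": {"increments": [{"dx":-0.0005,"dy":0,"dz":0.0009,"twist":0},{"dx":-0.001,"dy":0,"dz":0.0017,"twist":0},{"dx":-0.001,"dy":0,"dz":0.0017,"twist":0}]}}

```text
time: 23.35
tcp_pos: [504.8, -38.9, 114.8]
ee_rot: [[-0.948, -0.319, -0.0], [-0.319, 0.948, 0.0], [0.0, 0.0, -1.0]]
ft_force: [-0.5, -0.4, -0.0]
finger_gap: 23.3
```

```bash
python3 ft.py;python3 ft.py
```

```text
t 23.65 F [-0.17 -0.47  0.08] sd [0.53 0.55 0.36] Fax 0.23042459746512345 tcp [504.75 -38.91 114.88] tool disp axis -140.40448821585082
t 23.95 F [-0.26 -0.46  0.08] sd [0.49 0.25 0.15] Fax 0.2714593078658569 tcp [504.76 -38.91 114.9 ] tool disp axis -140.4169695033731
```

Call:
{"method": "drive_tool", "body": {"increments": [{"dx":-0.0005,"dy":0,"dz":0.0009,"twist":0},{"dx":-0.001,"dy":0,"dz":0.0017,"twist":0},{"dx":-0.001,"dy":0,"dz":0.0017,"twist":0}]}}

```text
time: 24.25
tcp_pos: [505.7, -38.6, 113.1]
ee_rot: [[-0.948, -0.319, -0.0], [-0.319, 0.948, -0.0], [0.0, -0.0, -1.0]]
ft_force: [-1.0, -0.6, 1.1]
finger_gap: 23.7
```

```bash
python3 ft.py;python3 ft.py
```

```text
t 24.55 F [-0.65 -0.13  0.57] sd [0.51 0.69 0.16] Fax 0.8228537253637186 tcp [505.7  -38.59 113.18] tool disp axis -142.410979249206
t 24.85 F [-0.1  -0.19  0.92] sd [0.29 0.48 0.54] Fax 0.8681963741322084 tcp [505.7  -38.59 113.2 ] tool disp axis -142.39867650432407
```

Call:
{"method": "drive_tool", "body": {"increments": [{"dx":-0.0005,"dy":0,"dz":0.0009,"twist":0},{"dx":-0.001,"dy":0,"dz":0.0017,"twist":0},{"dx":-0.001,"dy":0,"dz":0.0017,"twist":0}]}}

```text
time: 25.15
tcp_pos: [506.7, -38.3, 111.4]
ee_rot: [[-0.948, -0.319, -0.0], [-0.319, 0.948, -0.0], [0.0, -0.0, -1.0]]
ft_force: [-1.0, -0.6, 1.1]
finger_gap: 23.4
```

```bash
python3 ft.py;python3 ft.py;python3 ft.py; python3 rel.py 20; python3 zz.py 20; python3 prof.py w20|tail -2; python3 slab.py 20|grep -v ring
```

```text
t 25.45 F [-0.6  -0.32  1.41] sd [0.66 0.26 0.47] Fax 1.552383295133436 tcp [506.66 -38.28 111.49] tool disp axis -144.3900814194785
t 25.75 F [-1.16 -0.52  1.56] sd [0.33 0.4  0.35] Fax 1.9817390238955779 tcp [506.65 -38.28 111.49] tool disp axis -144.35707326330822
t 26.05 F [-0.37 -0.65  1.37] sd [0.54 0.52 0.35] Fax 1.4627121486821149 tcp [506.65 -38.28 111.48] tool disp axis -144.38581641111654
tcp [506.65 -38.28 111.5 ] tip [554.41 -22.5   49.5 ] ring [550.5 -23.8  54.5] F [-1.38 -0.64  1.42]
along n -6.404662681039778 lateral tool x/z-plane -0.9707994354092999 y -0.016192144586263647
side tip px [317.9  254.09] ring px [315.82 252.46]
scene tip px [325.55 245.76] ring px [324.59 243.11]
396 0.5 -41.2
cap n [ 0.52  0.01 -0.85] tilt 31.38349172971517 mid [ 11.58  -0.38 -39.74] n 1477
wrist 5850 slope 30.829799329303963 roll 0.06144411433925857 c2 42.34404001503226 rect(along slope,y) ((-20.29547882080078, -1.95855712890625), (43.91899108886719, 61.77932357788086), 89.86133575439453) Z 14.629224709613396 48.06397015501116
scene 273 slope 30.83266134262265 roll 0.2772608680383478 c2 43.43239134602663 rect(along slope,y) ((-5.84100341796875, 0.27474212646484375), (115.75533294677734, 49.433631896972656), 1.4127963781356812) Z 9.799205596692786 69.32020364801701
side 883 slope 30.73579918144459 roll 0.13776669517010678 c2 42.94599198498844 rect(along slope,y) ((-0.4119873046875, -2.6736392974853516), (46.070152282714844, 100.15471649169922), 89.79812622070312) Z 15.469793381339514 68.97544913255763
```

View pics/z20.png

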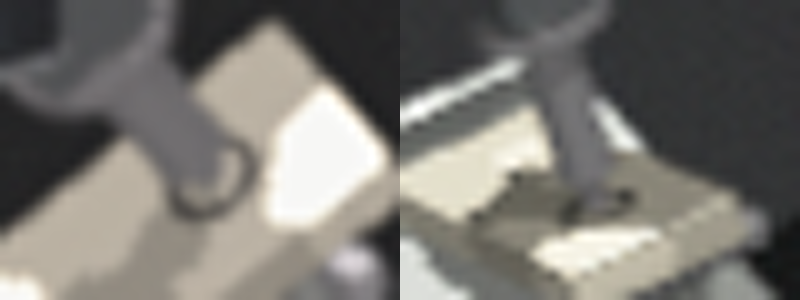

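The axial force is up about 2.4 N, which puts the plunger roughly 4.8 mm in, and the displacement since contact gives about 4.9 mm. The slab has not moved and the reading is steady, so I'm handing in.

```bash
python3 -c "
from rig import *
print(sign_off())"
```

```text
the job is handed in; nothing more can be done
None
```

I handed the job in at about 27 s. The tester was still held against the ring on the leaning slab, and the reading was steady. No verdict was reported.

**Slab:** I picked the smallest of the three slabs and tipped it in the jaws against the cross bar until its lower edge was on the base plate. After release it stayed at about 30.8° with almost no roll. It measured the same while the tester pressed on it.

**Tester:** The tool itself can't tilt, so I lifted the tester and pivoted it in a light grip against the edge of the holder's well. I then tightened the grip to 60 N and pressed along the tester's axis into the ring.

| Last check | Result |
|---|---|
| Tester tilt against slab slope | 31.4° (30.7–30.9° before contact) against 30.8° |
| Axial push | about 2.4 N, or about 4.8 mm of plunger travel |
| Travel since contact, from the arm's position | about 4.9 mm |
| Tip position | within the ring in the scene and side views just before contact |

**Limits of these checks:**
- **Plunger depth:** this comes from noisy force readings, about ±0.3 N, and the arm's displacement. I could not see the depth directly.
- **Tip centring:** the fixed cameras and the wrist camera disagreed by 1–2 mm, so the tip may be that far off the ring's centre. Once it was pressing, the nose hid it.

I did not touch the bowl, bottle, articulator or the two larger slabs.

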